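# Load the clock-parts dryer, re-arm its tripped cut-out with the stylus and switch it on

### The job

The bench dryer for cleaned clock parts has tripped. With its power lever off (leaning towards the robot), slide every parts cassette that lies on the bench fully home into a bay of its own, until its front plate sits against the dryer's face; then press the recessed reset button on the dryer's front right in with the rod of the stylus and hold it in for about a second. After that throw the power lever over to on (away from the robot), and leave the stylus lying back in the notches of its rest; leave the gilt rosette and the brass clock wheel where they lie.

Things in the scene. Friction and masses are not known exactly. Their poses are not given: they have to be found in the camera images.
- dryer: Grey bench dryer, fixed. Origin on the bench in line with its front face, under the middle bay; x points into the dryer, y left along the face, z up. Bay block y -123 to +123 mm, x 0 to 155, flat top with windows at z 60 mm; behind it a fan housing 105 mm high, x 155 to 240. Right of the bays the control pod, y -128 to -213, 70 mm high: reset well on its face, lever on top.
- bay1 (a point): Point where the middle of a cassette lies when home in the left bay: 55 mm behind the face, 82 mm left of the dryer's middle, 32 mm above the bench; axes as the dryer. Each bay is open at the face (x=0 of the dryer), 64 mm wide, 36 mm high, 118 mm deep; its level floor is 12 mm above the bench, front edge bevelled 5 mm. Slide in along +x.
- bay2 (a point): The same for the middle bay (y=0 of the dryer), same size.
- bay3 (a point): The same for the right bay (82 mm right of the dryer's middle), next to the control pod.
- well (a point): Centre of the mouth of the reset well: a square black collar 34 x 34 mm standing 18 mm out of the pod's face, with a square hole 16 x 16 mm open towards the robot; 42 mm above the bench, 170 mm right of the dryer's middle. Axes as the dryer: press along +x. The white round button, 13 mm across, lies 6 mm inside the mouth.
- reset_button (a joint): Spring reset button in the well: 0 m out, 0.006 m fully pressed in; it needs about 1.5 N to start and 5 N fully in, and springs back.
- power (a joint): Power lever on the pod's top: 0 rad off (leans 0.5 rad towards the robot), 1.0 rad on (leans 0.5 rad away, along the dryer's +x). When off it may stand up to 0.1 rad from its stop; it stays where it is left; 1 to 2 N at the ball moves it.
- power_tip (a point): Centre of the black ball, 26 mm across, on the end of the power lever. The lever is 55 mm from its pivot, a level axis along the dryer's y, 58 mm behind the dryer's face and 92 mm above the bench.
- cassette1_mid (a point): Parts cassette: aluminium tray 110 long (x), 60 wide, 32 mm high, 100 to 180 g. Point in the tray's middle, 20 mm above its underside; x to the rounded nose, which enters the bay first, z up. Behind the tray (55 to 59 mm back) a front plate 72 x 40 mm high, stops on the dryer's face; then an upright blade handle 46 long (59 to 105 mm back), 14 thick, 12 to 36 mm above the underside.
- cassette2_mid (a point): Second cassette, same shape as the first. May be absent. Any cassette fits any bay.
- cassette3_mid (a point): Third cassette, same shape as the first. May be absent.
- stylus_mid (a point): Stylus: wooden handle 110 mm long, 16 x 16 mm square, with a steel rod 50 mm long and 6 mm thick on its end along the same line; 50 g. This point is the middle of the handle, on its axis; x points along it to the rod's tip, 105 mm from this point.
- rest_mid (a point): Stylus rest, fixed: where the middle of the handle lies when the stylus is in the rest, 42 mm above the bench; x along the stylus, either way round. Foot 100 x 50 x 8 mm, two posts 8 mm thick, 34 mm either side of this point along x, 44 mm wide, tops 54 mm high, each with an open notch 24 mm wide, floor 34 mm above the bench; the handle lies in both.
- rosette_mid (a point): Gilt rosette, 56 mm across, 24 mm high; leave alone.
- wheel_mid (a point): Brass clock wheel lying flat, 68 mm across; leave alone.

How it is judged:
By the outcome, as a careful person would: the job done as asked, in the order asked, and still so for the second after the job is handed in, with the robot touching nothing.
Of cassette1, cassette2, cassette3 only 2 to 3 are there at a start; the rules pass over those that are not, and their reading is None.
At some moment in a run one of cassette1, cassette2, cassette3 may be knocked a few centimetres aside while the robot is not near it.
Once in a run the grip may slacken for a moment while it holds something.
It also fails if it takes over 210 s, if anything falls off the work surface, if the arm or the gripper's body presses on something with over 40 N, if the wrist force passes 120 N, or if a joint passes its speed limit or range.

### The arm

A 7-joint arm with a two-finger parallel gripper is mounted at the origin on the work surface. World frame = base frame: x ahead of the robot, y to its left, z up, the work surface at z = 0. Lengths are in mm, angles in rad, forces in N, time in s.
With the tool pointing down it reaches from about 400 to 925 mm from the base axis. Payload 5.6 kg.
Tool frame: the origin (TCP) lies on the mounting face of the last link; the fingertips stand 173 mm ahead of it and the grasp point (between the pads) lies 155 mm ahead of it; z points along the fingers, y is the line along which they close (so a half turn about z gives the same grasp; the last joint's range is limited). The gripper opens to 85 mm and grips with 20 to 120 N. Pads are 22 mm wide; open, the fingers measure 114 mm over their backs; the gripper's body (76 mm by 85 mm) begins 54 mm behind the grasp point. The pads swing forward as they close: fully open they stand 13 mm farther back than shut.
Start: joints at [-1.163, 0.468, -0.012, 1.603, 0.006, 1.071, -0.056], TCP at [283.227, 585.051, 404.69] pointing down, gripper open.
Joint ranges: [-2.53, 2.53], [-0.31, 2.02], [-1.57, 1.55], [0.28, 2.44], [-1.29, 4.43], [0.15, 1.84], [-2.92, 2.92]. Speed limits (rad/s): [2.57, 2.57, 3.14, 3.14, 3.14, 3.14, 3.14].

### API

Orientations are given as [roll, pitch, yaw] about the fixed x, y, z axes, in that order (R = Rz(yaw) Ry(pitch) Rx(roll)).
In Python, from rig import arm, viewer gives the robot as it stands.
- The arm moves only by the shell command python3 -m pendant 'ROWS' [FORCE]. ROWS is JSON, a list of rows, each an object with "slide": the shift along the tool's x, y, z in m, a list of three; "turn": the turn about the tool's z in rad; "jaw": the finger opening in m, from 0 to 0.0854. A call has 1 to 5 rows; each row is the pose to reach, as a shift and turn from the pose commanded when the call began, along the tool's axes at that moment; what a row does not reach only later rows make up. A row lasts 1/12 s, in which the tool goes at most 41.7 mm and 7.16 degrees, less where a joint would pass 70% of its speed; a pose out of reach is approached as far as the arm can. A call with a gripper value outside its range is refused whole. The fingers move at their own pace and stop on an object; FORCE is the grip in N (left out, the last holds). Time passes only in rows, so rows that repeat a pose let the fingers close. It gives the time, the measured TCP pose, the force, the opening and the grip force at its end, in the units of the state.
- arm.state(): the state, without advancing time (a new reading comes with each control period).
- viewer.capture(name): name is "side" or "top"; returns a dict with "color" (384x512x3 uint8, blue, green, red), "intrinsics" (3x3 intrinsics, pixels), "pose" (4x4, takes a point from camera to world coordinates). Camera axes: x right, y down, z forward; pixel columns grow to the right and rows downward; lengths in mm; the calibration is good to about 2 mm. A picture is of the moment at which its call begins. There is no depth.
- arm.finish_job(): hands the job in; it is judged then, once.
The state is a dict: "time": time; "qpos": joint angles; "qd": joint speeds; "joint_torque": joint torques, N m; "eef_pos": TCP position; "eef_rot": TCP orientation; "contact_force": force on the tool from outside, world axes, zero at the start; "ft_torque": the same for the moment, N m; "finger_gap": finger opening in mm; "gripper_force": force on a finger pad.
Only numpy, scipy, OpenCV 4.12 (cv2) and the standard library are available. Lean on these libraries where they do the work, as an engineer would, in place of code of your own. Each camera call takes 0.05 s, during which the arm holds its last target. There are 200 camera calls.

## Working session

There is one attempt and no reset: what is moved stays moved. The work goes in short steps, Python scripts to look and compute and a shell command to move; the robot and the scene stay as the last step left them, time stands still between calls to the robot, and variables do not carry over. Pictures are saved under pics/ and viewed, at most 14 in all, crops included, and the job is handed in when it is done.

```bash
ls; mkdir -p pics
python3 - <<'E'
from rig import arm, viewer
import cv2,numpy as np
np.set_printoptions(precision=3,suppress=True)
s=arm.state()
for k,v in s.items(): print(k,v)
for n in("side","top"):
    c=viewer.capture(n); cv2.imwrite(f"pics/{n}0.png",c["color"]); print(n,c["intrinsics"],c["pose"])
E
```

```text
pics
time 0.0
qpos [-1.163  0.468 -0.012  1.604  0.006  1.071 -0.056]
qd [ 0.    -0.001  0.    -0.    -0.001 -0.001  0.   ]
joint_torque [  0.    -53.238   0.022 -25.131   0.011   0.008   0.   ]
eef_pos [283.126 584.803 403.721]
eef_rot [-3.14   0.     2.691]
contact_force [-0.061  0.205  0.615]
ft_torque [-0.002  0.028 -0.014]
gripper_force 0.0
finger_gap 85.09942278368564
side [[422.138   0.    255.185]
 [  0.    422.138 182.574]
 [  0.      0.      1.   ]] [[   0.99    -0.077    0.118  482.65 ]
 [  -0.14    -0.666    0.733 -757.42 ]
 [   0.022   -0.742   -0.67   793.561]
 [   0.       0.       0.       1.   ]]
top [[374.235   0.    251.259]
 [  0.    374.235 194.852]
 [  0.      0.      1.   ]] [[  -0.      -0.999    0.047  534.56 ]
 [  -1.       0.001    0.009    1.601]
 [  -0.009   -0.047   -0.999 1033.066]
 [   0.       0.       0.       1.   ]]
```

```bash
python3 -c "
import cv2,numpy as np
a=cv2.imread('pics/side0.png');b=cv2.imread('pics/top0.png')
cv2.imwrite('pics/s0b.png',cv2.resize(a,(800,600),interpolation=cv2.INTER_CUBIC));cv2.imwrite('pics/t0b.png',cv2.resize(b,(800,600),interpolation=cv2.INTER_CUBIC))"
```

```text
(no output)
```

View pics/t0b.png

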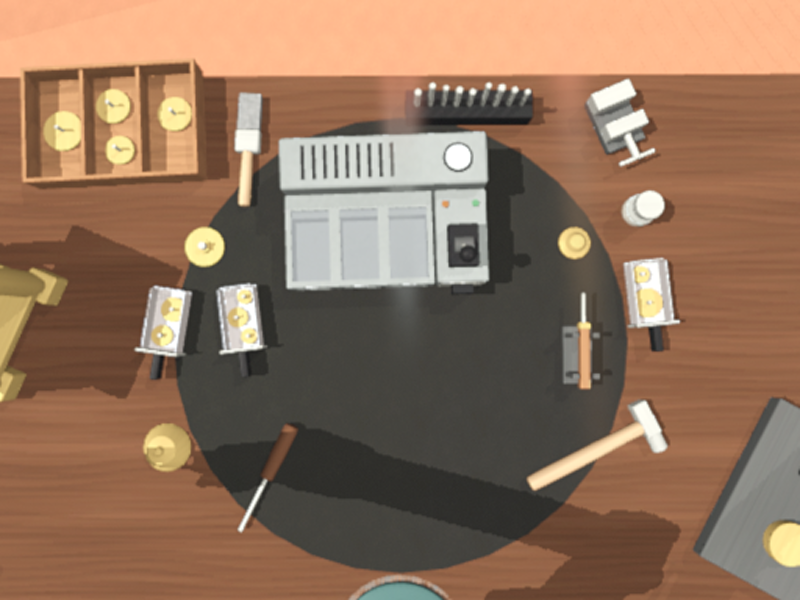

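View pics/s0b.png

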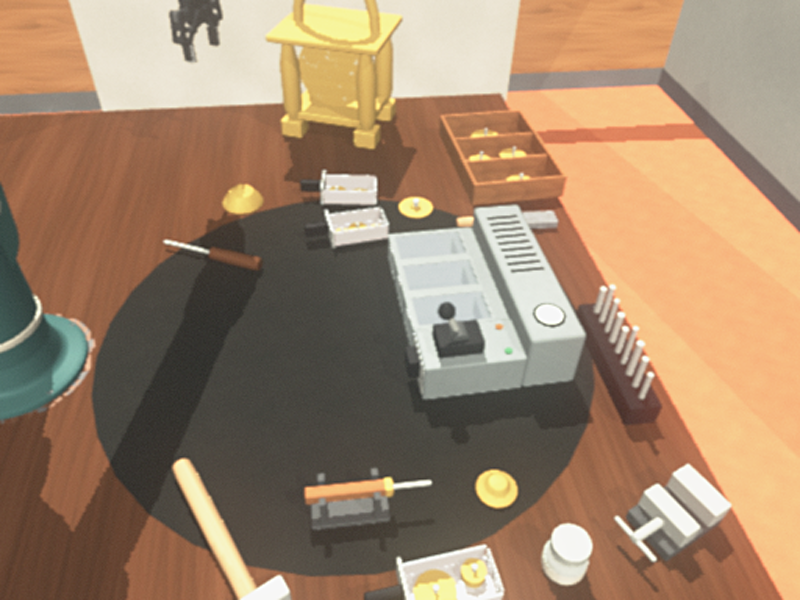

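The top view shows three cassettes: left pair at about (165,322) and (240,320), and one at right (650,293), in 800x600 pixels. The dryer's face is at row 288 and the lever is off. The stylus is in its rest at (585,355), rod pointing up. The rosette is at (574,242) and the wheel at (204,246). The side view agrees.

```bash
cat > h.py <<'E'
from rig import arm, viewer
import cv2,numpy as np
np.set_printoptions(precision=1,suppress=True)
def cap(n,save=None):
    c=viewer.capture(n)
    if save: cv2.imwrite(f"pics/{save}.png",c["color"])
    return c
def plane(c,uv,z):
    """pixels (N,2) -> world points on plane z"""
    uv=np.atleast_2d(np.asarray(uv,float)); K=c["intrinsics"];T=np.asarray(c["pose"])
    d=np.c_[uv,np.ones(len(uv))]@np.linalg.inv(K).T@T[:3,:3].T; o=T[:3,3]
    return o+d*((z-o[2])/d[:,2])[:,None]
def pix(c,p):
    T=np.asarray(c["pose"]);q=(np.atleast_2d(p)-T[:3,3])@T[:3,:3]@c["intrinsics"].T
    return q[:,:2]/q[:,2:]
def go(p,yaw,gap=None):
    """p = grasp point target; yaw = heading of the tool's y line (world), half turn free"""
    s=arm.state(); y=s["eef_rot"][2]; cur=np.array(s["eef_pos"])-[0,0,155]
    d=np.array(p)-cur
    xt=np.array([np.cos(y),np.sin(y),0]);yt=np.array([np.sin(y),-np.cos(y),0])
    ty=y-np.pi/2
    e=(yaw-ty+np.pi/2)%np.pi-np.pi/2
    print("grasp now",cur,"yaw",round(y,3),"-> slide m",np.round([d@xt/1e3,d@yt/1e3,-d[2]/1e3],4),"turn",round(-e,3),"q7",round(s["qpos"][6],2),"F",np.array(s["contact_force"]),"gap",round(s["finger_gap"],1),round(s["gripper_force"],1),"t",round(s["time"],2))
E
cat > cas.py <<'E'
from h import *
def cassettes(c,rois=((0,170,150,260),(390,150,450,240))):
    """bright grey trays and black handles in the top view"""
    hsv=cv2.cvtColor(c["color"],cv2.COLOR_BGR2HSV); out=[]
    m=((hsv[...,1]<60)&(hsv[...,2]>130)).astype(np.uint8)
    roi=np.zeros_like(m)
    for a,b,x,y in rois: roi[b:y,a:x]=1
    m=cv2.morphologyEx(m*roi,cv2.MORPH_CLOSE,np.ones((9,9)))
    for k in cv2.findContours(m,cv2.RETR_EXTERNAL,cv2.CHAIN_APPROX_NONE)[0]:
        if cv2.contourArea(k)<300: continue
        w=plane(c,k[:,0,:],34)[:,:2].astype(np.float32)
        r=cv2.minAreaRect(w); out.append(r); print("rect",np.array(r[0]),np.array(r[1]),r[2],"pix",k[:,0].mean(0))
    return out
if __name__=="__main__":
    c=cap("top"); cassettes(c)
    s=cap("side")
    v=lambda p: np.array(p)*.64-.18   # 800x600 view -> pixels
    print("handle ends 165:",plane(c,v([[157,357],[156,377],[245,350],[246,374],[656,327],[657,349]]),36))
    print("dryer face top corners",plane(c,v([[287,288],[433,287]]),60))
    print("pod/ well",plane(c,v([[463,292]]),59),"ball",plane(c,v([[467,253]]),140))
    print("stylus ends",plane(c,v([[584,388],[584,293]]),42))
E
python3 cas.py
python3 - <<'E'
import cv2,numpy as np
a=cv2.imread('pics/top0.png')
p=[a[165:250,80:180],a[110:195,270:370],a[160:260,350:440]]
p=[cv2.resize(x,(400,400*x.shape[0]//x.shape[1]),interpolation=cv2.INTER_CUBIC)[:340] for x in p]
q=[np.pad(x,((0,340-x.shape[0]),(0,0),(0,0))) for x in p]
s=cv2.imread('pics/side0.png')
x=cv2.resize(s[180:260,240:340],(400,320),interpolation=cv2.INTER_CUBIC)
y=np.vstack([np.hstack(q[:2]),np.hstack([q[2],np.pad(x,((0,20),(0,0),(0,0)))])])
cv2.imwrite('pics/z1.png',cv2.resize(y,(700,595)))
E
```

```text
rect [556.5 298.1] [115.1  26.9] 0.7302059531211853 pix [144.5 204.3]
rect [555.1 405.2] [ 81.  115.7] 81.92183685302734 pix [104.7 206. ]
rect [ 603.1 -427.1] [114.4  85.5] 5.428692817687988 pix [415.3 188.1]
handle ends 165: [[ 492.9  413.5   36. ]
 [ 458.9  414.5   36. ]
 [ 504.8  263.1   36. ]
 [ 464.1  260.9   36. ]
 [ 543.8 -435.6   36. ]
 [ 506.5 -436.5   36. ]]
dryer face top corners [[608.9 187.6  60. ]
 [610.3 -56.2  60. ]]
pod/ well [[ 602.  -106.2   59. ]] ball [[ 656.3 -103.7  140. ]]
stylus ends [[ 441.3 -310.3   42. ]
 [ 601.3 -312.8   42. ]]
```

View pics/z1.png

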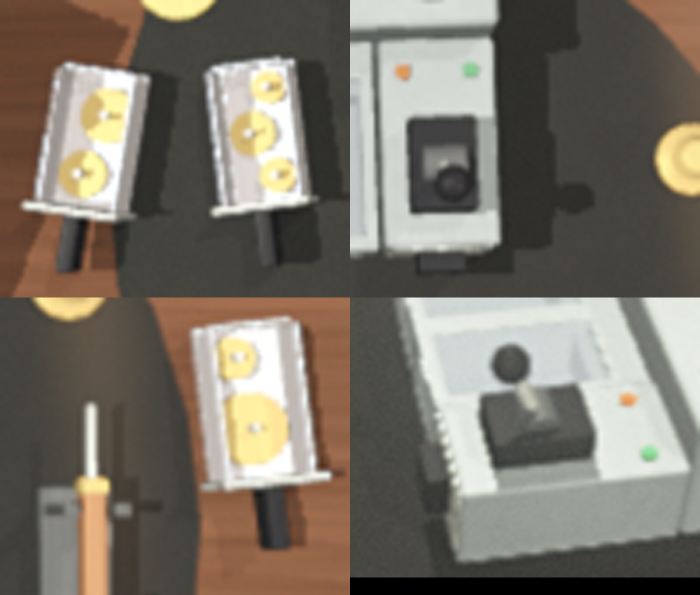

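The zoom shows the trays, plates and handles clearly, and the ball at about pixel (300,162). The lower front edge that I picked may be the base of the face rather than the top, so I will look at the dryer more closely.

Run:
```python
import cv2
a=cv2.imread('pics/top0.png'); cv2.imwrite('pics/z2.png',cv2.resize(a[80:195,172:322],(750,575),interpolation=cv2.INTER_CUBIC))
a=cv2.imread('pics/side0.png'); cv2.imwrite('pics/z3.png',cv2.resize(a[125:260,235:385],(660,594),interpolation=cv2.INTER_CUBIC))
```

```text
(no output)
```

View pics/z2.png

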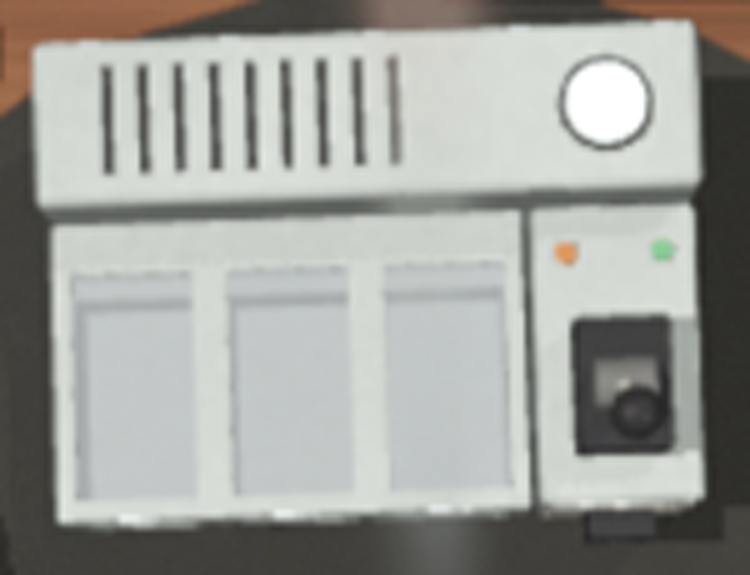

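View pics/z3.png

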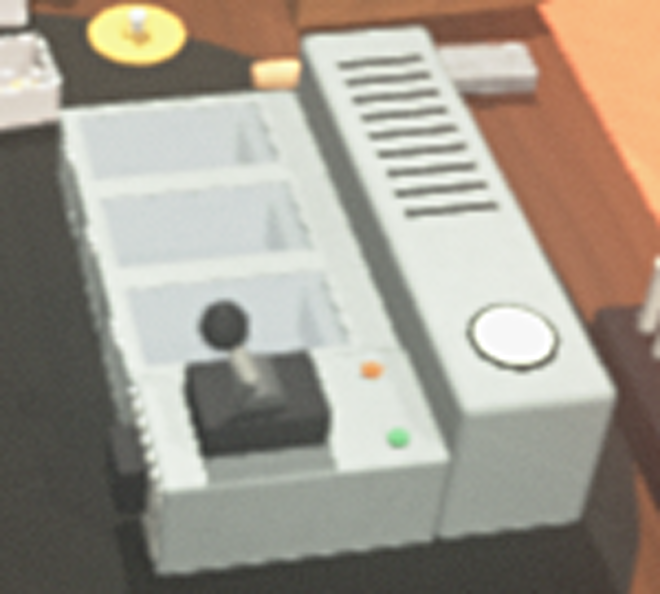

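The close views show the dryer with a slight yaw. The fan top back edge runs (33,45) to (695,20), its front edge (40,205) to (697,188), and the face line (58,522) to (530,510). In the crop the ball is at (637,411) and the collar at about (620,528). The side crop shows the ball at (225,325).

Run:
```python
from h import *
c=cap("top");s=cap("side")
t=lambda p: np.array(p,float)/5+[172,80]-.4
u=lambda p: np.array(p,float)/4.4+[235,125]-.4
def yawx(p): d=p[1]-p[0]; return np.arctan2(d[0],-d[1])
for n,pp,z in(("fanback x240",[[33,45],[695,20]],105),("fanfront x155",[[40,205],[697,188]],105),("face@60",[[58,522],[530,510]],60),("face@0",[[58,522],[530,510]],0),("pod r edge@70",[[695,210],[703,500]],70),("collar@59 front",[[587,540],[655,538]],59),("collar@25",[[587,540],[655,538]],25),("window f",[[75,498],[515,486]],60),("blockL",[[53,230],[58,520]],60)):
    w=plane(c,t(pp),z); print(n,w[:,:2].round(1).tolist(),yawx(w))
for n,pp,z in(("side: block/fan top back",[[305,38],[425,28]],105),("fan right front/back top",[[465,415],[613,392]],105),("pod right front top",[[160,490],[447,460]],70),("face left top",[[63,112]],60),("face bottom right",[[158,572]],0)):
    print(n,plane(s,u(pp),z)[:,:2].round(1).tolist())
# ball triangulation
A=[];
for cc,p in((c,t([637,411])),(s,u([225,325]))):
    T=np.array(cc["pose"]); d=plane(cc,p,0)[0]-T[:3,3]; d/=np.linalg.norm(d); P=np.eye(3)-np.outer(d,d); A.append((P,P@T[:3,3]))
print("ball",np.linalg.solve(A[0][0]+A[1][0],A[0][1]+A[1][1]))
# cassette picks from z1 (panel scale 3.5)
v=lambda p,o: np.array(p,float)/3.5+o-.4
print("C1 plate ends/handle end",plane(c,v([[25,205],[132,212]],[80,165]),40)[:,:2].tolist(),plane(c,v([[70,270],[77,215]],[80,165]),36)[:,:2].tolist())
print("C2",plane(c,v([[212,212],[315,200]],[80,165]),40)[:,:2].tolist(),plane(c,v([[268,263],[262,210]],[80,165]),36)[:,:2].tolist())
print("C3",plane(c,v([[202,487-297.5],[328,475-297.5]],[350,160]),40)[:,:2].tolist(),plane(c,v([[275,547-297.5],[268,488-297.5]],[350,160]),36)[:,:2].tolist())
print("sty",plane(c,v([[91,405-297.5],[93,480-297.5]],[350,160]),42)[:,:2].tolist())
```

```text
fanback x240 [[846.9, 194.4], [858.6, -139.0]] 0.03485835911183416
fanfront x155 [[765.4, 190.2], [773.1, -139.3]] 0.023534930141509775
face@60 [[609.2, 188.4], [615.3, -57.9]] 0.024484178287659634
face@0 [[613.8, 200.0], [620.2, -61.6]] 0.02448417828765893
pod r edge@70 [[770.6, -143.5], [619.5, -146.5]] -1.551286871513916
collar@59 front [[599.6, -87.6], [600.7, -123.0]] 0.028617961214548182
collar@25 [[601.9, -90.7], [603.0, -127.4]] 0.028617961214549202
window f [[621.8, 179.6], [627.8, -50.2]] 0.026231939211769653
blockL [[763.3, 192.4], [610.3, 188.4]] -1.5451802950565088
side: block/fan top back [[769.1, 184.1], [848.8, 186.5]]
fan right front/back top [[776.4, -146.6], [857.4, -140.1]]
pod right front top [[620.7, -147.6], [772.7, -145.5]]
face left top [[613.7, 182.6]]
face bottom right [[623.3, -145.3]]
ball [ 656.9 -104.4  141.4]
C1 plate ends/handle end [[506.63049401082577, 448.24387830019464], [501.3345588987647, 366.61577856620517]] [[457.2086997867435, 414.65832117928727], [498.91799352330486, 410.0983025480356]]
C2 [[501.33896425378816, 305.74902380372043], [510.4162729858813, 227.5775261385668]] [[462.57353333690315, 263.78027081160127], [502.72597062566666, 268.8329947258704]]
C3 [[531.4802396355694, -401.0951996973861], [540.4959380437772, -495.90698218224946]] [[486.19514606175574, -456.7406376059653], [530.7012511703754, -452.4687749358359]]
sty [[593.3850933120339, -317.9680276805549], [536.772018297384, -318.5679705164965]]
```

Run:
```python
from h import *
c=cap("top")
v=lambda p: (np.array(p,float)-[0,297.5])/3.889+[350,160]-.4
a=plane(c,v([[202,487],[328,475]]),40)[:,:2];h=plane(c,v([[275,547],[268,490]]),36)[:,:2]
print("C3",a.tolist(),h.tolist())
print("sty tip/ferrule",plane(c,v([[91,405],[93,480],[93,595]]),42)[:,:2].tolist())
t=lambda p: np.array(p,float)/5+[172,80]-.4
for z in (60,14): print("windows front ctr z",z,plane(c,t([[136,497],[293,493],[449,488]]),z)[:,:2].tolist())
go((482,265,120),.12+np.pi/2)
```

```text
C3 [[545.7746969443865, -386.18541779426494], [553.8896890194463, -471.5943467930251]] [[504.99652813222883, -436.45624880275767], [543.7600864100427, -432.5395272671024]]
sty tip/ferrule [[601.5328461282282, -311.23804783947634], [550.525668000067, -311.7948422918992], [472.79702364323106, -310.5760655658214]]
windows front ctr z 60 [[622.2865531210135, 147.72778879466262], [624.2921427869888, 65.67282593851439], [626.8189791893516, -15.748538089417519]]
windows front ctr z 14 [[626.4336631891825, 154.63569447999015], [628.5340635759741, 68.70172770448639], [631.1803517210122, -16.568687973585423]]
grasp now [283.2 585.  249.5] yaw 2.691 -> slide m [-0.3 -0.2  0.1] turn -0.571 q7 -0.06 F [ 1.4 -0.2  0.1] gap 85.6 0.0 t 0.35
```

```bash
sed -i 's/np.round(\[d@xt\/1e3,d@yt\/1e3,-d\[2\]\/1e3\],4)/["%.4f"%w for w in (d@xt\/1e3,d@yt\/1e3,-d[2]\/1e3)]/' h.py; python3 -c "
from h import *
go((482,265,120),.12+np.pi/2)"
```

```text
grasp now [283.2 585.  249.5] yaw 2.691 -> slide m ['-0.3184', '-0.2014', '0.1295'] turn -0.571 q7 -0.06 F [ 1.4 -0.2  0.1] gap 85.6 0.0 t 0.35
```

```bash
python3 -m pendant '[{"slide":[-0.318,-0.201,0.13],"turn":-0.571,"jaw":0.05},{"slide":[-0.318,-0.201,0.13],"turn":-0.571,"jaw":0.05},{"slide":[-0.318,-0.201,0.13],"turn":-0.571,"jaw":0.05},{"slide":[-0.318,-0.201,0.13],"turn":-0.571,"jaw":0.05},{"slide":[-0.318,-0.201,0.13],"turn":-0.571,"jaw":0.05}]' 60
python3 -c "
from h import *
go((482,265,120),.12+np.pi/2)"
```

```text
time: 0.77
eef_pos: [387.8, 416.2, 336.3]
eef_rot: [3.141, 0.0, -3.015]
contact_force: [1.2, 1.4, -0.4]
finger_gap: 50.1
gripper_force: 0.0
grasp now [387.8 416.2 181.3] yaw -3.015 -> slide m ['-0.0744', '-0.1619', '0.0613'] turn 0.006 q7 0.77 F [ 1.2  1.4 -0.4] gap 50.1 0.0 t 0.77
```

```bash
python3 -m pendant '[{"slide":[-0.074,-0.162,0.061],"turn":0.006,"jaw":0.05},{"slide":[-0.074,-0.162,0.061],"turn":0.006,"jaw":0.05},{"slide":[-0.074,-0.162,0.061],"turn":0.006,"jaw":0.05},{"slide":[-0.074,-0.162,0.061],"turn":0.006,"jaw":0.05},{"slide":[-0.074,-0.162,0.061],"turn":0.006,"jaw":0.05}]' 60
python3 -c "
from h import *
s=cap('side','s1');
cv2.imwrite('pics/s1b.png',cv2.resize(s['color'][90:240,140:340],(800,600),interpolation=cv2.INTER_CUBIC))
go((482,265,26),.12+np.pi/2)"
```

```text
time: 1.18
eef_pos: [482.2, 260.7, 274.3]
eef_rot: [-3.138, -0.001, -3.033]
contact_force: [0.0, -1.6, 0.3]
finger_gap: 49.8
gripper_force: 0.0
grasp now [483.5 258.  118.5] yaw -3.037 -> slide m ['0.0008', '0.0071', '0.0925'] turn -0.016 q7 1.09 F [ 1.9 -3.2 -0.5] gap 49.9 0.0 t 1.23
```

View pics/s1b.png

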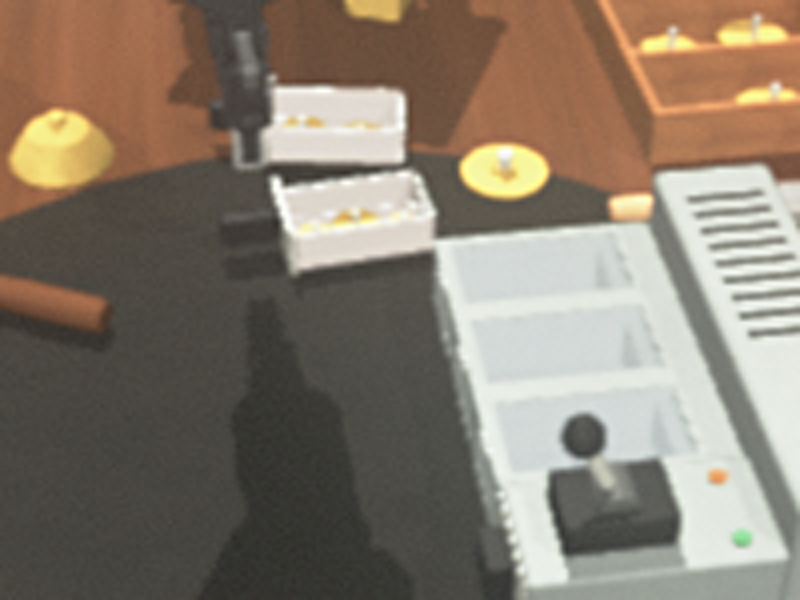

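The gripper is above the handle of the second-left cassette (crop (245,230)), which is still where I measured it. Descending.

```bash
python3 -m pendant '[{"slide":[0,0,0.02],"turn":0,"jaw":0.05},{"slide":[0,0,0.04],"turn":0,"jaw":0.05},{"slide":[0,0,0.05],"turn":0,"jaw":0.05},{"slide":[0,0,0.05],"turn":0,"jaw":0.05},{"slide":[0,0,0.05],"turn":0,"jaw":0.05}]'
python3 -c "
from h import *
go((482,265,26),.12+np.pi/2)"
```

```text
time: 1.65
eef_pos: [479.9, 266.3, 225.6]
eef_rot: [-3.141, -0.001, -3.027]
contact_force: [-0.5, -0.1, 0.9]
finger_gap: 50.0
gripper_force: 0.0
grasp now [479.9 266.3  70.6] yaw -3.027 -> slide m ['-0.0019', '-0.0015', '0.0446'] turn -0.005 q7 1.08 F [-0.5 -0.1  0.9] gap 50.0 0.0 t 1.65
```

Good. Descend and grip.

```bash
python3 -m pendant '[{"slide":[0,0,0.015],"turn":0,"jaw":0.05},{"slide":[0,0,0.03],"turn":0,"jaw":0.05},{"slide":[-0.001,-0.001,0.044],"turn":0,"jaw":0.05},{"slide":[-0.001,-0.001,0.044],"turn":0,"jaw":0.05},{"slide":[-0.001,-0.001,0.044],"turn":0,"jaw":0.05}]'
python3 -m pendant '[{"slide":[0,0,0],"turn":0,"jaw":0.0},{"slide":[0,0,0],"turn":0,"jaw":0.0},{"slide":[0,0,0],"turn":0,"jaw":0.0},{"slide":[0,0,0],"turn":0,"jaw":0.0},{"slide":[0,0,0],"turn":0,"jaw":0.0}]' 110
python3 -m pendant '[{"slide":[0,0,-0.005],"turn":0,"jaw":0.0},{"slide":[0,0,-0.015],"turn":0,"jaw":0.0},{"slide":[0,0,-0.03],"turn":0,"jaw":0.0},{"slide":[0,0,-0.03],"turn":0,"jaw":0.0},{"slide":[0,0,-0.03],"turn":0,"jaw":0.0}]'
python3 -c "
from h import *
# bay2 line: pre-entry, tray nose 15 mm before the face -> mid at dryer x -70, grasp 82 back
D=np.array([614.8,65.4]);X=np.array([1,.0255]);Y=np.array([-.0255,1])
for n,b in((1,82),(2,0),(3,-82)): print(n,D+X*-152+Y*b, 'home',D+X*-27+Y*b)
p=D+X*-152
go((p[0],p[1],46),.0255+np.pi/2)"
```

```text
time: 2.07
eef_pos: [481.3, 265.4, 182.3]
eef_rot: [3.141, 0.0, -3.027]
contact_force: [1.1, 0.2, -0.5]
finger_gap: 50.2
gripper_force: 0.0
time: 2.48
eef_pos: [481.7, 265.4, 183.0]
eef_rot: [3.141, 0.002, -3.028]
contact_force: [-2.2, 0.1, 6.7]
finger_gap: 12.4
gripper_force: 107.1
time: 2.9
eef_pos: [481.5, 265.1, 212.7]
eef_rot: [3.141, 0.002, -3.028]
contact_force: [-0.1, -0.8, -1.7]
finger_gap: 11.7
gripper_force: 107.0
1 [460.7 143.5] home [585.7 146.7]
2 [462.8  61.5] home [587.8  64.7]
3 [464.9 -20.5] home [589.9 -17.3]
grasp now [481.5 265.1  57.7] yaw -3.028 -> slide m ['0.0417', '-0.2002', '0.0117'] turn 0.089 q7 1.08 F [-0.1 -0.8 -1.7] gap 11.7 107.0 t 2.9
```

```bash
python3 -m pendant '[{"slide":[0.01,-0.02,0],"turn":0.01,"jaw":0.0},{"slide":[0.02,-0.05,0],"turn":0.03,"jaw":0.0},{"slide":[0.03,-0.08,0],"turn":0.05,"jaw":0.0},{"slide":[0.035,-0.11,0],"turn":0.07,"jaw":0.0},{"slide":[0.042,-0.14,0],"turn":0.089,"jaw":0.0}]'
python3 -m pendant '[{"slide":[0,-0.03,0],"turn":0,"jaw":0.0},{"slide":[0,-0.05,0],"turn":0,"jaw":0.0},{"slide":[0,-0.06,0],"turn":0,"jaw":0.0},{"slide":[0,-0.06,0],"turn":0,"jaw":0.0},{"slide":[0,-0.06,0],"turn":0,"jaw":0.0}]'
python3 -c "
from h import *
s=cap('side','s2');t=cap('top','t2')
a=cv2.resize(t['color'][100:250,170:320],(400,400),interpolation=cv2.INTER_CUBIC);b=cv2.resize(s['color'][110:260,180:330],(400,400),interpolation=cv2.INTER_CUBIC)
cv2.imwrite('pics/c2.png',np.hstack([a,b]))
go((462.8,61.5,42),.0255+np.pi/2)"
```

```text
time: 3.32
eef_pos: [454.8, 119.8, 211.2]
eef_rot: [-3.141, -0.001, -3.117]
contact_force: [0.5, -0.1, -1.4]
finger_gap: 11.8
gripper_force: 107.3
time: 3.73
eef_pos: [457.0, 61.6, 211.5]
eef_rot: [3.141, -0.0, -3.117]
contact_force: [0.5, -0.4, -1.5]
finger_gap: 12.2
gripper_force: 107.2
grasp now [456.9  62.8  56.5] yaw -3.114 -> slide m ['-0.0058', '-0.0015', '0.0145'] turn 0.002 q7 1.36 F [-0.9 -0.7 -1.2] gap 12.1 107.2 t 3.83
```

View pics/c2.png

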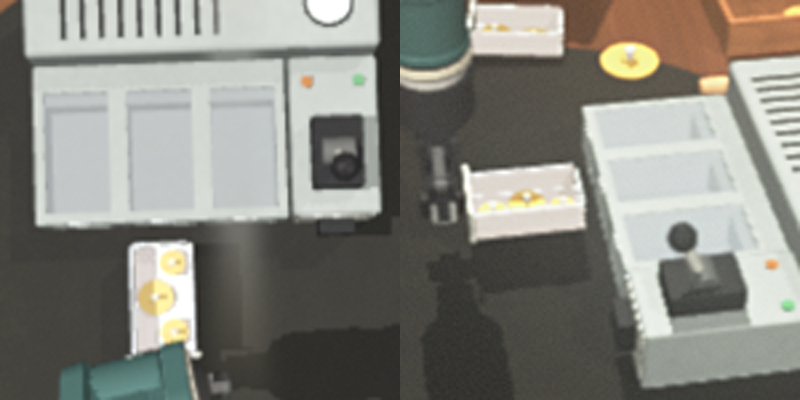

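The tray is held level and lines up with the middle bay: tray centre column 162, window centre about 161. Lowering, then entering slowly.

```bash
python3 -m pendant '[{"slide":[-0.004,-0.001,0.008],"turn":0,"jaw":0.0},{"slide":[-0.006,-0.001,0.014],"turn":0,"jaw":0.0},{"slide":[-0.012,-0.001,0.014],"turn":0,"jaw":0.0},{"slide":[-0.018,-0.001,0.014],"turn":0,"jaw":0.0},{"slide":[-0.018,-0.001,0.014],"turn":0,"jaw":0.0}]'
python3 -m pendant '[{"slide":[-0.006,0,0],"turn":0,"jaw":0.0},{"slide":[-0.012,0,0],"turn":0,"jaw":0.0},{"slide":[-0.018,0,0],"turn":0,"jaw":0.0},{"slide":[-0.024,0,0],"turn":0,"jaw":0.0},{"slide":[-0.03,0,0],"turn":0,"jaw":0.0}]'
python3 -c "
from h import *
go((587.8,64.7,41),.0255+np.pi/2)"
```

```text
time: 4.25
eef_pos: [476.5, 61.0, 197.6]
eef_rot: [3.141, 0.002, -3.116]
contact_force: [0.4, 0.0, -1.0]
finger_gap: 11.8
gripper_force: 107.3
time: 4.67
eef_pos: [505.7, 61.3, 197.8]
eef_rot: [3.142, 0.001, -3.117]
contact_force: [0.2, -0.2, -1.9]
finger_gap: 12.1
gripper_force: 107.3
grasp now [505.7  61.3  42.8] yaw -3.117 -> slide m ['-0.0821', '0.0013', '0.0018'] turn -0.001 q7 1.38 F [ 0.2 -0.2 -1.9] gap 12.1 107.3 t 4.67
```

```bash
python3 -m pendant '[{"slide":[-0.01,0.001,0],"turn":0,"jaw":0.0},{"slide":[-0.022,0.001,0],"turn":0,"jaw":0.0},{"slide":[-0.034,0.001,0],"turn":0,"jaw":0.0},{"slide":[-0.046,0.001,0],"turn":0,"jaw":0.0},{"slide":[-0.058,0.001,0],"turn":0,"jaw":0.0}]'
python3 -m pendant '[{"slide":[-0.006,0,0],"turn":0,"jaw":0.0},{"slide":[-0.012,0,0],"turn":0,"jaw":0.0},{"slide":[-0.018,0,0],"turn":0,"jaw":0.0},{"slide":[-0.022,0,0.0],"turn":0,"jaw":0.0},{"slide":[-0.022,0,0.0],"turn":0,"jaw":0.0}]'
python3 -c "
from h import *
go((587.8,64.7,41),.0255+np.pi/2)"
```

```text
time: 5.08
eef_pos: [564.1, 63.9, 197.7]
eef_rot: [3.142, 0.0, -3.116]
contact_force: [0.5, -0.2, -1.2]
finger_gap: 11.9
gripper_force: 107.3
time: 5.5
eef_pos: [585.5, 64.3, 197.7]
eef_rot: [3.142, 0.001, -3.117]
contact_force: [0.4, -0.4, -1.4]
finger_gap: 12.3
gripper_force: 107.3
grasp now [585.5  64.3  42.7] yaw -3.117 -> slide m ['-0.0023', '0.0003', '0.0017'] turn -0.001 q7 1.41 F [ 0.4 -0.4 -1.4] gap 12.3 107.3 t 5.5
```

No contact yet. Creep until the plate stops on the face.

```bash
python3 -m pendant '[{"slide":[-0.002,0,0.001],"turn":0,"jaw":0.0},{"slide":[-0.004,0,0.001],"turn":0,"jaw":0.0},{"slide":[-0.005,0,0.001],"turn":0,"jaw":0.0},{"slide":[-0.005,0,0.001],"turn":0,"jaw":0.0}]'
python3 -m pendant '[{"slide":[-0.002,0,0],"turn":0,"jaw":0.0},{"slide":[-0.003,0,0],"turn":0,"jaw":0.0},{"slide":[-0.003,0,0],"turn":0,"jaw":0.0}]'
```

```text
time: 5.83
eef_pos: [587.6, 64.5, 195.8]
eef_rot: [-3.141, -0.007, -3.117]
contact_force: [-7.9, -0.1, 1.8]
finger_gap: 12.0
gripper_force: 107.7
time: 6.08
eef_pos: [588.6, 64.5, 195.5]
eef_rot: [-3.141, -0.013, -3.117]
contact_force: [-15.6, -0.3, 8.4]
finger_gap: 12.4
gripper_force: 108.6
```

Contact is at 587.6, as predicted, with a firm stop at 15 N. Release and lift.

```bash
python3 -m pendant '[{"slide":[0,0,0],"turn":0,"jaw":0.05},{"slide":[0.003,0,0],"turn":0,"jaw":0.05},{"slide":[0.003,0,0],"turn":0,"jaw":0.05},{"slide":[0.003,0,-0.02],"turn":0,"jaw":0.05},{"slide":[0.003,0,-0.05],"turn":0,"jaw":0.05}]'
python3 -m pendant '[{"slide":[0.01,0,-0.04],"turn":0,"jaw":0.05},{"slide":[0.04,0.02,-0.05],"turn":0,"jaw":0.05},{"slide":[0.08,0.06,-0.05],"turn":0,"jaw":0.05},{"slide":[0.1,0.1,-0.05],"turn":0,"jaw":0.05},{"slide":[0.1,0.14,-0.05],"turn":0,"jaw":0.05}]'
python3 - <<'E'
from h import *
from cas import cassettes
t=cap('top','t3'); cassettes(t)
a=cv2.resize(t['color'][110:260,70:170],(400,600),interpolation=cv2.INTER_CUBIC);b=cv2.resize(t['color'][80:230,170:270],(400,600),interpolation=cv2.INTER_CUBIC)
cv2.imwrite('pics/c3.png',np.hstack([a,b]))
go((478.5,411.5,90),-.11+np.pi/2)
E
```

```text
time: 6.5
eef_pos: [588.9, 64.3, 244.8]
eef_rot: [-3.141, -0.005, -3.116]
contact_force: [0.1, -0.2, 0.5]
finger_gap: 49.8
gripper_force: 0.0
time: 6.92
eef_pos: [486.5, 187.7, 297.5]
eef_rot: [-3.141, -0.0, -3.119]
contact_force: [0.6, 0.6, -0.9]
finger_gap: 50.1
gripper_force: 0.0
rect [555.  405.2] [ 80.  115.9] 81.42902374267578 pix [104.6 205.7]
rect [ 603.1 -427.1] [114.4  85.5] 5.428692817687988 pix [415.3 188.1]
grasp now [485.3 198.3 142.9] yaw -3.107 -> slide m ['-0.0007', '0.2133', '0.0529'] turn 0.145 q7 1.12 F [-0.7  8.1  0.7] gap 49.8 0.0 t 6.97
```

View pics/c3.png

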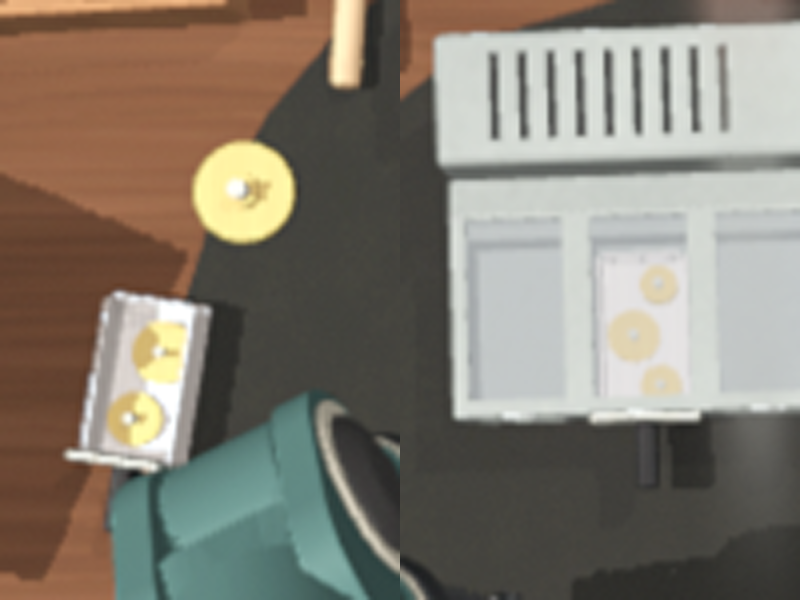

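The middle bay cassette is home, with its plate on the face at crop (645,415). The left cassette is unmoved. Going to its handle.

```bash
python3 -m pendant '[{"slide":[0,0.04,0.01],"turn":0.05,"jaw":0.05},{"slide":[0,0.08,0.02],"turn":0.1,"jaw":0.05},{"slide":[0,0.12,0.03],"turn":0.145,"jaw":0.05},{"slide":[0,0.16,0.04],"turn":0.145,"jaw":0.05},{"slide":[0,0.19,0.053],"turn":0.145,"jaw":0.05}]'
python3 -m pendant '[{"slide":[0,0.015,0],"turn":0,"jaw":0.05},{"slide":[0,0.015,0],"turn":0,"jaw":0.05},{"slide":[0,0.015,0],"turn":0,"jaw":0.05}]'
python3 -c "
from h import *
go((478.5,411.5,26),-.11+np.pi/2)"
```

```text
time: 7.38
eef_pos: [484.0, 382.3, 244.3]
eef_rot: [3.138, 0.002, 3.024]
contact_force: [-0.3, 0.4, 1.1]
finger_gap: 50.0
gripper_force: 0.0
time: 7.63
eef_pos: [486.1, 393.6, 243.5]
eef_rot: [3.141, 0.001, 3.023]
contact_force: [0.0, -1.1, 0.4]
finger_gap: 49.9
gripper_force: 0.0
grasp now [486.1 393.6  88.5] yaw 3.023 -> slide m ['0.0096', '0.0168', '0.0625'] turn -0.008 q7 0.69 F [ 0.  -1.1  0.4] gap 49.9 0.0 t 7.63
```

```bash
python3 -m pendant '[{"slide":[0.009,0.017,0.01],"turn":-0.008,"jaw":0.05},{"slide":[0.009,0.017,0.02],"turn":-0.008,"jaw":0.05},{"slide":[0.009,0.017,0.04],"turn":-0.008,"jaw":0.05},{"slide":[0.009,0.017,0.06],"turn":-0.008,"jaw":0.05},{"slide":[0.009,0.017,0.061],"turn":-0.008,"jaw":0.05}]'
python3 -m pendant '[{"slide":[0,0,0],"turn":0,"jaw":0.0},{"slide":[0,0,0],"turn":0,"jaw":0.0},{"slide":[0,0,0],"turn":0,"jaw":0.0},{"slide":[0,0,0],"turn":0,"jaw":0.0},{"slide":[0,0,0],"turn":0,"jaw":0.0}]' 110
python3 -m pendant '[{"slide":[0,0,-0.005],"turn":0,"jaw":0.0},{"slide":[0,0,-0.015],"turn":0,"jaw":0.0},{"slide":[0,0,-0.03],"turn":0,"jaw":0.0},{"slide":[0,0,-0.04],"turn":0,"jaw":0.0},{"slide":[0,0,-0.04],"turn":0,"jaw":0.0}]'
python3 -c "
from h import *
go((460.7,143.5,65),.0255+np.pi/2)"
```

```text
time: 8.05
eef_pos: [478.7, 407.9, 179.2]
eef_rot: [-3.136, -0.004, 3.028]
contact_force: [-1.1, 0.1, 0.5]
finger_gap: 50.0
gripper_force: 0.0
time: 8.47
eef_pos: [479.9, 411.1, 184.3]
eef_rot: [3.14, 0.002, 3.029]
contact_force: [0.3, -0.9, 5.8]
finger_gap: 11.9
gripper_force: 107.3
time: 8.88
eef_pos: [479.7, 411.8, 225.5]
eef_rot: [3.138, 0.003, 3.03]
contact_force: [0.7, 0.3, -0.9]
finger_gap: 12.0
gripper_force: 106.9
grasp now [479.7 411.8  70.5] yaw 3.03 -> slide m ['-0.0110', '-0.2687', '0.0055'] turn -0.137 q7 0.66 F [ 0.7  0.3 -0.9] gap 12.0 106.9 t 8.88
```

```bash
python3 -m pendant '[{"slide":[-0.002,-0.02,0],"turn":-0.02,"jaw":0.0},{"slide":[-0.004,-0.05,0],"turn":-0.05,"jaw":0.0},{"slide":[-0.006,-0.08,0],"turn":-0.08,"jaw":0.0},{"slide":[-0.008,-0.115,0],"turn":-0.11,"jaw":0.0},{"slide":[-0.011,-0.15,0],"turn":-0.137,"jaw":0.0}]'
python3 -m pendant '[{"slide":[-0.011,-0.03,0],"turn":0,"jaw":0.0},{"slide":[-0.011,-0.06,0],"turn":0,"jaw":0.0},{"slide":[-0.011,-0.085,0],"turn":0,"jaw":0.0},{"slide":[-0.011,-0.1,0],"turn":0,"jaw":0.0},{"slide":[-0.011,-0.1,0],"turn":0,"jaw":0.0}]'
python3 -m pendant '[{"slide":[0,0,0],"turn":0,"jaw":0.0},{"slide":[0,0,0],"turn":0,"jaw":0.0}]'
python3 -c "
from h import *
go((460.7,143.5,43.5),.0255+np.pi/2)"
```

```text
time: 9.3
eef_pos: [472.5, 259.6, 222.4]
eef_rot: [-3.141, -0.0, -3.114]
contact_force: [1.4, -0.8, -1.6]
finger_gap: 12.6
gripper_force: 106.9
time: 9.72
eef_pos: [484.3, 174.1, 224.6]
eef_rot: [3.126, 0.007, -3.086]
contact_force: [-10.7, 36.1, 5.8]
finger_gap: 12.4
gripper_force: 238.9
time: 9.88
eef_pos: [484.2, 175.5, 224.9]
eef_rot: [3.126, 0.007, -3.085]
contact_force: [-10.1, 33.7, 6.6]
finger_gap: 12.2
gripper_force: 231.0
grasp now [484.2 175.5  69.9] yaw -3.085 -> slide m ['0.0252', '-0.0306', '0.0264'] turn 0.031 q7 1.15 F [-10.1  33.7   6.6] gap 12.2 231.0 t 9.88
```

The nose touched the block's left edge: I came across too far forward. Backing off.

```bash
python3 -m pendant '[{"slide":[0.002,0.02,0],"turn":0,"jaw":0.0},{"slide":[0.004,0.025,0],"turn":0,"jaw":0.0},{"slide":[0.02,0.025,0],"turn":0,"jaw":0.0},{"slide":[0.035,0.025,0],"turn":0,"jaw":0.0},{"slide":[0.035,0.025,0],"turn":0,"jaw":0.0}]'
python3 -c "
from h import *
go((455,143.5,60),.0255+np.pi/2)"
```

```text
time: 10.3
eef_pos: [448.1, 185.6, 222.1]
eef_rot: [-3.14, -0.004, -3.113]
contact_force: [-0.8, -0.5, -2.1]
finger_gap: 11.9
gripper_force: 114.7
grasp now [448.1 185.6  67.1] yaw -3.113 -> slide m ['-0.0057', '-0.0423', '0.0071'] turn 0.003 q7 1.06 F [-0.8 -0.5 -2.1] gap 11.9 114.7 t 10.3
```

```bash
python3 -m pendant '[{"slide":[0,-0.02,0],"turn":0.003,"jaw":0.0},{"slide":[0,-0.042,0],"turn":0.003,"jaw":0.0},{"slide":[0,-0.042,0.005],"turn":0.003,"jaw":0.0},{"slide":[0,-0.042,0.01],"turn":0.003,"jaw":0.0},{"slide":[0,-0.042,0.01],"turn":0.003,"jaw":0.0}]'
python3 -m pendant '[{"slide":[0,0,0],"turn":0,"jaw":0.0},{"slide":[0,0,0],"turn":0,"jaw":0.0}]'
python3 -c "
from h import *
s=cap('side','s4');t=cap('top','t4')
a=cv2.resize(t['color'][100:250,150:300],(400,400),interpolation=cv2.INTER_CUBIC);b=cv2.resize(s['color'][80:230,180:330],(400,400),interpolation=cv2.INTER_CUBIC)
cv2.imwrite('pics/c4.png',np.hstack([a,b]))
go((460.7,143.5,43.5),.0255+np.pi/2)"
```

```text
time: 10.72
eef_pos: [452.3, 143.1, 211.8]
eef_rot: [-3.141, -0.001, -3.12]
contact_force: [0.4, -0.4, -1.5]
finger_gap: 11.9
gripper_force: 114.5
time: 10.88
eef_pos: [452.3, 143.9, 212.6]
eef_rot: [3.141, 0.0, -3.118]
contact_force: [-0.1, -0.5, -1.7]
finger_gap: 11.8
gripper_force: 114.5
grasp now [452.3 143.8  57.7] yaw -3.118 -> slide m ['-0.0084', '-0.0005', '0.0142'] turn -0.002 q7 1.14 F [ 0.4 -0.2 -1.3] gap 11.6 114.5 t 10.98
```

View pics/c4.png

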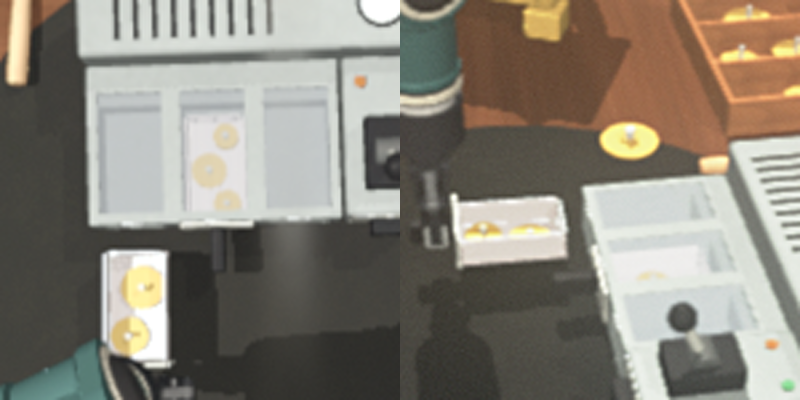

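The tray is held straight in front of the left bay and is still level. I will check its lateral position and yaw numerically.

Run:
```python
from h import *
class C(dict): pass
t=cap('top'); g=cv2.cvtColor(t['color'],cv2.COLOR_BGR2GRAY).astype(float)
# left/right outer edges of the tray (z~60) and the front half of window 1 (z=60), by row
def edges(r,a,b):
    d=np.diff(cv2.GaussianBlur(g,(3,3),0)[r,a:b]); return a+.5+np.argmax(d),a+.5+np.argmin(d)
L=[];R=[]
for r in range(197,230,2):
    e=edges(r,180,222); L.append(plane(t,[e[0],r],60)[0,:2]);R.append(plane(t,[e[1],r],60)[0,:2])
L=np.array(L);R=np.array(R)
M=(L+R)/2; print("width",np.median(L[:,1]-R[:,1]),"mid",np.median(M,0),"slopes",np.polyfit(L[:,0],L[:,1],1)[0],np.polyfit(R[:,0],R[:,1],1)[0])
x=np.median(M[:,0]); D=np.array([614.8,65.4]); print("bay1 line y there",65.4+82+.0255*(x-614.8)-0.0)
```

```text
width 65.1001766720666 mid [533.6 144. ] slopes 0.027445195698191788 0.004673220332301094
bay1 line y there 145.32904234609265
```

```bash
python3 -m pendant '[{"slide":[-0.006,0.0005,0.006],"turn":-0.006,"jaw":0.0},{"slide":[-0.012,0.0005,0.013],"turn":-0.006,"jaw":0.0},{"slide":[-0.018,0.0005,0.0135],"turn":-0.006,"jaw":0.0},{"slide":[-0.025,0.0005,0.0135],"turn":-0.006,"jaw":0.0},{"slide":[-0.03,0.0005,0.0135],"turn":-0.006,"jaw":0.0}]'
python3 -m pendant '[{"slide":[-0.006,0,0],"turn":0,"jaw":0.0},{"slide":[-0.012,0,0],"turn":0,"jaw":0.0},{"slide":[-0.018,0,0],"turn":0,"jaw":0.0},{"slide":[-0.024,0,0],"turn":0,"jaw":0.0},{"slide":[-0.03,0,0],"turn":0,"jaw":0.0}]'
python3 -c "
from h import *
go((585.7,146.7,42),.0255+np.pi/2)"
```

```text
time: 11.45
eef_pos: [483.4, 144.3, 198.9]
eef_rot: [-3.142, 0.0, -3.114]
contact_force: [-0.1, -0.3, -1.4]
finger_gap: 11.7
gripper_force: 114.5
time: 11.87
eef_pos: [512.9, 145.1, 199.3]
eef_rot: [3.142, 0.0, -3.114]
contact_force: [-0.4, -0.8, -1.1]
finger_gap: 11.6
gripper_force: 114.5
grasp now [512.9 145.1  44.3] yaw -3.114 -> slide m ['-0.0729', '-0.0005', '0.0023'] turn 0.003 q7 1.18 F [-0.4 -0.8 -1.1] gap 11.6 114.5 t 11.87
```

```bash
python3 -m pendant '[{"slide":[-0.01,0,0],"turn":0,"jaw":0.0},{"slide":[-0.022,0,0],"turn":0,"jaw":0.0},{"slide":[-0.034,0,0],"turn":0,"jaw":0.0},{"slide":[-0.046,0,0],"turn":0,"jaw":0.0},{"slide":[-0.056,0,0],"turn":0,"jaw":0.0}]'
python3 -m pendant '[{"slide":[-0.005,0,0],"turn":0,"jaw":0.0},{"slide":[-0.01,0,0.001],"turn":0,"jaw":0.0},{"slide":[-0.014,0,0.001],"turn":0,"jaw":0.0},{"slide":[-0.018,0,0.001],"turn":0,"jaw":0.0},{"slide":[-0.018,0,0.001],"turn":0,"jaw":0.0}]'
python3 -c "
from h import *
go((585.7,146.7,42),.0255+np.pi/2)"
```

```text
time: 12.28
eef_pos: [569.6, 146.7, 199.2]
eef_rot: [3.142, 0.001, -3.114]
contact_force: [0.1, -0.3, -1.7]
finger_gap: 12.1
gripper_force: 114.5
time: 12.7
eef_pos: [586.6, 147.3, 198.1]
eef_rot: [3.142, 0.0, -3.113]
contact_force: [0.2, -0.2, -1.1]
finger_gap: 11.6
gripper_force: 114.5
grasp now [586.6 147.3  43.1] yaw -3.113 -> slide m ['0.0009', '-0.0005', '0.0011'] turn 0.003 q7 1.23 F [ 0.2 -0.2 -1.1] gap 11.6 114.5 t 12.7
```

```bash
python3 -m pendant '[{"slide":[-0.002,0,0.001],"turn":0,"jaw":0.0},{"slide":[-0.004,0,0.001],"turn":0,"jaw":0.0},{"slide":[-0.005,0,0.001],"turn":0,"jaw":0.0},{"slide":[-0.005,0,0.001],"turn":0,"jaw":0.0}]'
python3 -m pendant '[{"slide":[-0.002,0,0],"turn":0,"jaw":0.0},{"slide":[-0.003,0,0],"turn":0,"jaw":0.0},{"slide":[-0.003,0,0],"turn":0,"jaw":0.0}]'
```

```text
time: 13.03
eef_pos: [588.4, 147.6, 197.0]
eef_rot: [-3.14, -0.008, -3.112]
contact_force: [-11.9, -1.7, 8.0]
finger_gap: 11.8
gripper_force: 116.1
time: 13.28
eef_pos: [589.5, 147.7, 196.4]
eef_rot: [-3.139, -0.014, -3.112]
contact_force: [-18.5, -2.2, 12.6]
finger_gap: 12.0
gripper_force: 117.5
```

Home with an 18 N stop. Release, lift, travel to the right-hand cassette.

```bash
python3 -m pendant '[{"slide":[0,0,0],"turn":0,"jaw":0.05},{"slide":[0.003,0,0],"turn":0,"jaw":0.05},{"slide":[0.003,0,0],"turn":0,"jaw":0.05},{"slide":[0.003,0,-0.02],"turn":0,"jaw":0.05},{"slide":[0.003,0,-0.05],"turn":0,"jaw":0.05}]'
python3 -m pendant '[{"slide":[0.02,0,-0.04],"turn":0,"jaw":0.05},{"slide":[0.06,0,-0.06],"turn":0,"jaw":0.05},{"slide":[0.1,-0.02,-0.06],"turn":0,"jaw":0.05},{"slide":[0.1,-0.06,-0.06],"turn":0,"jaw":0.05},{"slide":[0.1,-0.1,-0.06],"turn":0,"jaw":0.05}]'
python3 -m pendant '[{"slide":[0,-0.04,0],"turn":0,"jaw":0.05},{"slide":[0,-0.08,0],"turn":0,"jaw":0.05},{"slide":[0,-0.12,0],"turn":0,"jaw":0.05},{"slide":[0,-0.16,0],"turn":0,"jaw":0.05},{"slide":[0,-0.2,0],"turn":0,"jaw":0.05}]'
python3 - <<'E'
from h import *
from cas import cassettes
t=cap('top','t5'); cassettes(t)
a=cv2.resize(t['color'][140:260,350:450],(400,480),interpolation=cv2.INTER_CUBIC);b=cv2.resize(t['color'][80:200,170:270],(400,480),interpolation=cv2.INTER_CUBIC)
cv2.imwrite('pics/c5.png',np.hstack([a,b]))
go((525,-433,100),.098+np.pi/2)
E
```

```text
time: 13.7
eef_pos: [590.2, 147.0, 245.1]
eef_rot: [-3.14, -0.005, -3.113]
contact_force: [-0.7, 0.0, 0.1]
finger_gap: 50.2
gripper_force: 0.0
time: 14.12
eef_pos: [491.9, 45.8, 308.3]
eef_rot: [3.141, 0.002, -3.107]
contact_force: [0.9, -0.5, -0.1]
finger_gap: 50.2
gripper_force: 0.0
time: 14.53
eef_pos: [499.7, -157.2, 307.8]
eef_rot: [-3.141, 0.002, -3.114]
contact_force: [1.3, -0.1, -0.5]
finger_gap: 50.2
gripper_force: 0.0
rect [ 602.4 -425.8] [116.4  80.6] 9.43331527709961 pix [415.8 187.4]
grasp now [ 499.  -166.2  153. ] yaw -3.124 -> slide m ['-0.0214', '-0.2672', '0.0530'] turn -0.081 q7 1.83 F [ 0.6 -8.3  0. ] gap 49.7 0.0 t 14.58
```

View pics/c5.png

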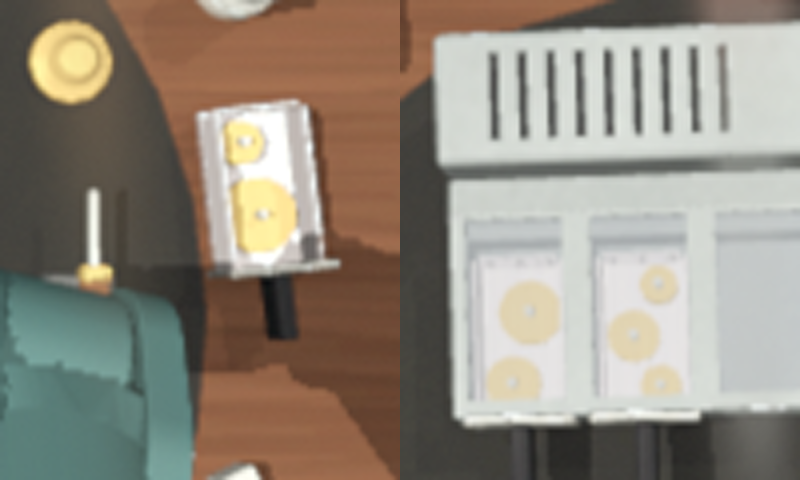

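Left and middle cassettes are home with plates on the face. The right cassette is unmoved, its handle at crop (275,310). Continuing to it.

```bash
python3 -m pendant '[{"slide":[-0.004,-0.04,0],"turn":-0.02,"jaw":0.05},{"slide":[-0.008,-0.08,0],"turn":-0.04,"jaw":0.05},{"slide":[-0.012,-0.12,0],"turn":-0.06,"jaw":0.05},{"slide":[-0.016,-0.16,0],"turn":-0.081,"jaw":0.05},{"slide":[-0.02,-0.2,0.01],"turn":-0.081,"jaw":0.05}]'
python3 -m pendant '[{"slide":[-0.004,-0.03,0.01],"turn":0,"jaw":0.05},{"slide":[-0.004,-0.055,0.03],"turn":0,"jaw":0.05},{"slide":[-0.004,-0.06,0.04],"turn":0,"jaw":0.05},{"slide":[-0.004,-0.06,0.04],"turn":0,"jaw":0.05}]'
python3 -m pendant '[{"slide":[0,0,0],"turn":0,"jaw":0.05}]'
python3 -c "
from h import *
go((525,-433,27),.098+np.pi/2)"
```

```text
time: 15.0
eef_pos: [526.2, -356.8, 299.4]
eef_rot: [-3.138, 0.004, -3.032]
contact_force: [1.4, 0.9, 0.1]
finger_gap: 50.2
gripper_force: 0.0
time: 15.33
eef_pos: [534.2, -415.3, 254.1]
eef_rot: [3.14, -0.004, -3.036]
contact_force: [-1.0, 1.5, -1.1]
finger_gap: 50.2
gripper_force: 0.0
time: 15.42
eef_pos: [535.8, -412.7, 256.4]
eef_rot: [3.14, -0.001, -3.032]
contact_force: [0.2, 0.9, 0.9]
finger_gap: 50.0
gripper_force: 0.0
grasp now [ 535.8 -412.7  101.4] yaw -3.032 -> slide m ['0.0130', '-0.0190', '0.0744'] turn 0.011 q7 2.3 F [0.2 0.9 0.9] gap 50.0 0.0 t 15.42
```

```bash
python3 -m pendant '[{"slide":[0.012,-0.019,0],"turn":0.011,"jaw":0.05},{"slide":[0.012,-0.019,0.02],"turn":0.011,"jaw":0.05},{"slide":[0.012,-0.019,0.04],"turn":0.011,"jaw":0.05},{"slide":[0.012,-0.019,0.06],"turn":0.011,"jaw":0.05},{"slide":[0.012,-0.019,0.073],"turn":0.011,"jaw":0.05}]'
python3 -m pendant '[{"slide":[0,0,0],"turn":0,"jaw":0.05},{"slide":[0,0,0],"turn":0,"jaw":0.0},{"slide":[0,0,0],"turn":0,"jaw":0.0},{"slide":[0,0,0],"turn":0,"jaw":0.0},{"slide":[0,0,0],"turn":0,"jaw":0.0}]' 110
python3 -m pendant '[{"slide":[0,0,-0.01],"turn":0,"jaw":0.0},{"slide":[0,0,-0.03],"turn":0,"jaw":0.0},{"slide":[0,0,-0.06],"turn":0,"jaw":0.0},{"slide":[0,0,-0.1],"turn":0,"jaw":0.0},{"slide":[0,0,-0.1],"turn":0,"jaw":0.0}]'
python3 -c "
from h import *
go((452,-20.8,60),.0255+np.pi/2)"
```

```text
time: 15.83
eef_pos: [526.7, -431.6, 183.9]
eef_rot: [3.14, 0.001, -3.041]
contact_force: [0.3, -0.3, -0.7]
finger_gap: 50.1
gripper_force: 0.0
time: 16.25
eef_pos: [526.6, -434.3, 186.2]
eef_rot: [-3.139, 0.002, -3.043]
contact_force: [0.4, -0.4, 4.8]
finger_gap: 11.8
gripper_force: 107.5
time: 16.67
eef_pos: [527.9, -435.5, 293.2]
eef_rot: [-3.133, 0.01, -3.044]
contact_force: [1.9, -0.7, -0.0]
finger_gap: 11.9
gripper_force: 107.6
grasp now [ 527.9 -435.5  138.2] yaw -3.044 -> slide m ['0.0350', '0.4202', '0.0782'] turn 0.072 q7 2.32 F [ 1.9 -0.7 -0. ] gap 11.9 107.6 t 16.67
```

```bash
python3 -m pendant '[{"slide":[0.025,0.02,0],"turn":0.02,"jaw":0.0},{"slide":[0.05,0.045,0],"turn":0.04,"jaw":0.0},{"slide":[0.07,0.08,0],"turn":0.06,"jaw":0.0},{"slide":[0.07,0.115,0],"turn":0.072,"jaw":0.0},{"slide":[0.07,0.15,0],"turn":0.072,"jaw":0.0}]'
python3 -c "
from h import *
go((452,-20.8,60),.0255+np.pi/2)"
```

```text
time: 17.08
eef_pos: [439.6, -290.8, 284.8]
eef_rot: [-3.141, -0.0, -3.119]
contact_force: [1.5, 0.6, -1.4]
finger_gap: 11.9
gripper_force: 107.7
grasp now [ 439.6 -290.8  129.8] yaw -3.119 -> slide m ['-0.0185', '0.2696', '0.0698'] turn -0.003 q7 2.12 F [ 1.5  0.6 -1.4] gap 11.9 107.7 t 17.08
```

```bash
python3 -m pendant '[{"slide":[0,0.035,0],"turn":0,"jaw":0.0},{"slide":[0,0.07,0],"turn":0,"jaw":0.0},{"slide":[0,0.105,0],"turn":0,"jaw":0.0},{"slide":[0,0.14,0],"turn":0,"jaw":0.0},{"slide":[-0.005,0.175,0.01],"turn":0,"jaw":0.0}]'
python3 -m pendant '[{"slide":[0,0.03,0.02],"turn":0,"jaw":0.0},{"slide":[0,0.06,0.04],"turn":0,"jaw":0.0},{"slide":[0,0.08,0.05],"turn":0,"jaw":0.0},{"slide":[0,0.094,0.06],"turn":0,"jaw":0.0},{"slide":[0,0.094,0.06],"turn":0,"jaw":0.0}]'
python3 -m pendant '[{"slide":[0,0,0],"turn":0,"jaw":0.0},{"slide":[0,0,0],"turn":0,"jaw":0.0}]'
python3 - <<'E'
from h import *
go((462.8,-20.5,46),.0255+np.pi/2)
t=cap('top','t6'); g=cv2.GaussianBlur(cv2.cvtColor(t['color'],cv2.COLOR_BGR2GRAY),(3,3),0).astype(float)
o=arm.state()["eef_pos"]; x0,y0=o[0]+82,o[1]
L=[];R=[]
for dx in range(-35,45,4):
    a=pix(t,[x0+dx,y0+45,62])[0];b=pix(t,[x0+dx,y0-45,62])[0];r=int(round((a[1]+b[1])/2));i,j=int(a[0]),int(b[0])
    d=np.diff(g[r,i:j]);L.append(plane(t,[i+.5+np.argmax(d),r],62)[0,:2]);R.append(plane(t,[i+.5+np.argmin(d),r],62)[0,:2])
L=np.array(L);R=np.array(R);M=(L+R)/2;m=np.median(M,0)
print("width",np.median(L[:,1]-R[:,1]),"mid",m,"line",65.4-82+.0255*(m[0]-614.8),"slopes",np.polyfit(L[:,0],L[:,1],1)[0],np.polyfit(R[:,0],R[:,1],1)[0])
E
```

```text
time: 17.5
eef_pos: [441.6, -115.1, 276.0]
eef_rot: [-3.141, 0.003, -3.116]
contact_force: [1.0, -0.1, -1.6]
finger_gap: 11.9
gripper_force: 107.7
time: 17.92
eef_pos: [438.8, -19.2, 213.2]
eef_rot: [3.14, -0.003, -3.11]
contact_force: [-0.4, -0.5, -0.7]
finger_gap: 12.0
gripper_force: 107.7
time: 18.08
eef_pos: [439.9, -23.1, 214.8]
eef_rot: [-3.141, 0.001, -3.116]
contact_force: [-0.4, -0.2, -1.6]
finger_gap: 12.0
gripper_force: 107.7
grasp now [439.9 -23.1  59.8] yaw -3.116 -> slide m ['-0.0230', '0.0020', '0.0138'] turn -0.0 q7 1.54 F [-0.4 -0.2 -1.6] gap 12.0 107.7 t 18.08
width 62.205071725627576 mid [524.5 -21. ] line -18.90275739305448 slopes -0.0002716581127654981 0.02934490855849919
```

```bash
python3 -m pendant '[{"slide":[-0.01,0.002,0.006],"turn":0,"jaw":0.0},{"slide":[-0.02,0.002,0.012],"turn":0,"jaw":0.0},{"slide":[-0.03,0.002,0.0145],"turn":0,"jaw":0.0},{"slide":[-0.036,0.002,0.0145],"turn":0,"jaw":0.0},{"slide":[-0.042,0.002,0.0145],"turn":0,"jaw":0.0}]'
python3 -m pendant '[{"slide":[-0.006,0,0],"turn":0,"jaw":0.0},{"slide":[-0.012,0,0],"turn":0,"jaw":0.0},{"slide":[-0.018,0,0],"turn":0,"jaw":0.0},{"slide":[-0.024,0,0],"turn":0,"jaw":0.0},{"slide":[-0.03,0,0],"turn":0,"jaw":0.0}]'
python3 -c "
from h import *
go((589.9,-17.3,44),.0255+np.pi/2)"
```

```text
time: 18.55
eef_pos: [482.6, -19.5, 199.3]
eef_rot: [-3.142, -0.0, -3.116]
contact_force: [-0.6, -0.5, -0.8]
finger_gap: 12.1
gripper_force: 107.8
time: 18.97
eef_pos: [512.0, -18.5, 199.7]
eef_rot: [-3.142, 0.0, -3.115]
contact_force: [-0.2, 0.5, -1.3]
finger_gap: 12.0
gripper_force: 107.8
grasp now [512.  -18.5  44.7] yaw -3.115 -> slide m ['-0.0779', '-0.0009', '0.0007'] turn 0.001 q7 1.53 F [-0.2  0.5 -1.3] gap 12.0 107.8 t 18.97
```

```bash
python3 -m pendant '[{"slide":[-0.01,-0.0005,0],"turn":0,"jaw":0.0},{"slide":[-0.022,-0.0005,0],"turn":0,"jaw":0.0},{"slide":[-0.034,-0.0005,0],"turn":0,"jaw":0.0},{"slide":[-0.046,-0.0005,0],"turn":0,"jaw":0.0},{"slide":[-0.056,-0.0005,0],"turn":0,"jaw":0.0}]'
python3 -m pendant '[{"slide":[-0.005,0,0],"turn":0,"jaw":0.0},{"slide":[-0.01,0,0],"turn":0,"jaw":0.0},{"slide":[-0.014,0,0],"turn":0,"jaw":0.0},{"slide":[-0.017,0,0],"turn":0,"jaw":0.0},{"slide":[-0.019,0,0],"turn":0,"jaw":0.0}]'
python3 -c "
from h import *
go((589.9,-17.3,44),.0255+np.pi/2)"
```

```text
time: 19.38
eef_pos: [568.8, -17.5, 199.8]
eef_rot: [-3.142, 0.001, -3.115]
contact_force: [-0.0, 0.1, -2.0]
finger_gap: 11.7
gripper_force: 107.8
time: 19.8
eef_pos: [586.5, -17.0, 199.6]
eef_rot: [3.142, -0.0, -3.115]
contact_force: [-0.6, 0.4, -1.9]
finger_gap: 11.6
gripper_force: 107.8
grasp now [586.5 -17.   44.6] yaw -3.115 -> slide m ['-0.0034', '-0.0004', '0.0006'] turn 0.001 q7 1.54 F [-0.6  0.4 -1.9] gap 11.6 107.8 t 19.8
```

```bash
python3 -m pendant '[{"slide":[-0.002,0,0.001],"turn":0,"jaw":0.0},{"slide":[-0.004,0,0.0015],"turn":0,"jaw":0.0},{"slide":[-0.006,0,0.0015],"turn":0,"jaw":0.0},{"slide":[-0.006,0,0.0015],"turn":0,"jaw":0.0}]'
python3 -m pendant '[{"slide":[-0.002,0,0],"turn":0,"jaw":0.0},{"slide":[-0.003,0,0],"turn":0,"jaw":0.0},{"slide":[-0.003,0,0],"turn":0,"jaw":0.0}]'
```

```text
time: 20.13
eef_pos: [591.5, -17.0, 198.3]
eef_rot: [-3.141, -0.004, -3.115]
contact_force: [-4.9, -0.6, 5.0]
finger_gap: 12.2
gripper_force: 108.7
time: 20.38
eef_pos: [592.6, -16.9, 198.3]
eef_rot: [-3.141, -0.01, -3.115]
contact_force: [-14.2, -0.2, 13.2]
finger_gap: 11.7
gripper_force: 110.1
```

All three cassettes are home. Release, retreat, and locate the stylus and the rest's posts.

```bash
python3 -m pendant '[{"slide":[0,0,0],"turn":0,"jaw":0.05},{"slide":[0.003,0,0],"turn":0,"jaw":0.05},{"slide":[0.003,0,0],"turn":0,"jaw":0.05},{"slide":[0.003,0,-0.02],"turn":0,"jaw":0.05},{"slide":[0.003,0,-0.05],"turn":0,"jaw":0.05}]'
python3 -m pendant '[{"slide":[0.03,0,-0.02],"turn":0,"jaw":0.05},{"slide":[0.07,0,-0.04],"turn":0,"jaw":0.05},{"slide":[0.1,-0.02,-0.05],"turn":0,"jaw":0.05},{"slide":[0.11,-0.06,-0.05],"turn":0,"jaw":0.05},{"slide":[0.11,-0.1,-0.05],"turn":0,"jaw":0.05}]'
python3 - <<'E'
from h import *
t=cap('top','t7')
a=cv2.resize(t['color'][175:260,340:410],(490,595),interpolation=cv2.INTER_CUBIC);b=cv2.resize(t['color'][100:200,210:260],(300,595),interpolation=cv2.INTER_CUBIC)
cv2.imwrite('pics/c7.png',np.hstack([a,b]))
go((496.5,-311,110),np.pi/2)
E
```

```text
time: 20.8
eef_pos: [591.3, -16.8, 246.0]
eef_rot: [3.141, -0.005, -3.115]
contact_force: [-0.5, -0.7, 0.4]
finger_gap: 50.1
gripper_force: 0.0
time: 21.22
eef_pos: [483.0, -119.3, 299.4]
eef_rot: [3.141, 0.001, -3.111]
contact_force: [2.1, -0.2, 0.8]
finger_gap: 50.0
gripper_force: 0.0
grasp now [ 483.8 -129.2  144.6] yaw -3.124 -> slide m ['-0.0095', '-0.1820', '0.0346'] turn 0.018 q7 1.77 F [ 0.7 -7.4  0.9] gap 49.9 0.0 t 21.27
```

View pics/c7.png

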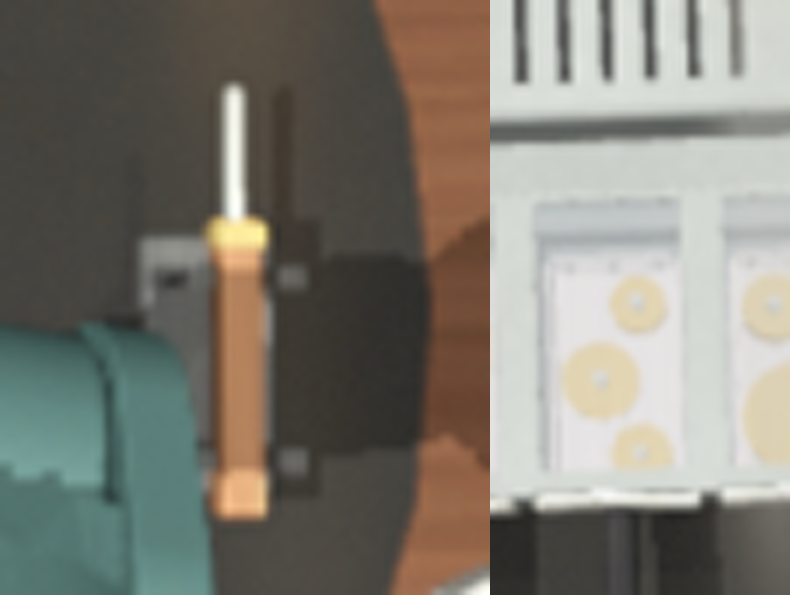

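The stylus lies in the rest: tip at crop (234,85), butt at (241,518). The post tops show at (293,278) and (293,462). Both visible cassettes sit flush.

Run:
```python
from h import *
t=cap('top')
f=lambda p:np.array(p,float)/7+[340,175]-.4
P=plane(t,f([[293,278],[293,462]]),54);S=plane(t,f([[234,85],[241,518],[238,222]]),44)
print("posts",P[:,:2].tolist(),"mid",P.mean(0));print("stylus",S[:,:2].tolist(),"yaw",np.arctan2(*(S[0]-S[1])[[1,0]]),"mid from tip",S[0,0]-105,"butt",S[1,0]+55)
go((496.5,-311,110),.01+np.pi/2)
```

```text
posts [[530.0516540136912, -328.3075059276575], [461.913245917777, -327.1709725071725]] mid [ 496.  -327.7   54. ]
stylus [[602.7186029323445, -310.704338278034], [440.2991289335765, -310.7797683261792], [551.0540721857092, -311.39808668998194]] yaw 0.00046441501665487895 mid from tip 497.71860293234454 butt 495.2991289335765
grasp now [ 484.5 -126.3  144.2] yaw -3.126 -> slide m ['-0.0091', '-0.1849', '0.0342'] turn 0.006 q7 1.77 F [-0.2  0.1  0.9] gap 50.2 0.0 t 21.32
```

```bash
python3 -m pendant '[{"slide":[-0.003,-0.04,0],"turn":0.016,"jaw":0.05},{"slide":[-0.006,-0.08,0],"turn":0.016,"jaw":0.05},{"slide":[-0.009,-0.12,0],"turn":0.016,"jaw":0.05},{"slide":[-0.009,-0.16,0.01],"turn":0.016,"jaw":0.05},{"slide":[-0.009,-0.185,0.02],"turn":0.016,"jaw":0.05}]'
python3 -m pendant '[{"slide":[0,0,0.01],"turn":0,"jaw":0.05},{"slide":[0,0,0.01],"turn":0,"jaw":0.05},{"slide":[0,0,0.01],"turn":0,"jaw":0.05}]'
python3 -c "
from h import *
go((496.5,-311,43),np.pi/2)"
```

```text
time: 21.73
eef_pos: [499.0, -308.9, 278.8]
eef_rot: [-3.138, 0.003, -3.135]
contact_force: [0.5, -0.6, -0.8]
finger_gap: 49.8
gripper_force: 0.0
time: 21.98
eef_pos: [499.1, -303.3, 267.4]
eef_rot: [3.14, -0.001, -3.131]
contact_force: [0.3, 0.8, 0.9]
finger_gap: 50.2
gripper_force: 0.0
grasp now [ 499.1 -303.3  112.4] yaw -3.131 -> slide m ['0.0027', '-0.0076', '0.0694'] turn 0.011 q7 2.09 F [0.3 0.8 0.9] gap 50.2 0.0 t 21.98
```

```bash
python3 -m pendant '[{"slide":[0.0025,-0.008,0],"turn":0.01,"jaw":0.05},{"slide":[0.0025,-0.008,0.02],"turn":0.01,"jaw":0.05},{"slide":[0.0025,-0.008,0.04],"turn":0.01,"jaw":0.05},{"slide":[0.0025,-0.008,0.06],"turn":0.01,"jaw":0.05},{"slide":[0.0025,-0.008,0.069],"turn":0.01,"jaw":0.05}]'
python3 -m pendant '[{"slide":[0,0,0],"turn":0,"jaw":0.05},{"slide":[0,0,0],"turn":0,"jaw":0.05}]'
python3 -c "
from h import *
go((496.5,-311,43),np.pi/2)"
```

```text
time: 22.4
eef_pos: [496.4, -311.2, 197.9]
eef_rot: [3.14, -0.001, -3.14]
contact_force: [-0.6, 1.8, -0.4]
finger_gap: 50.2
gripper_force: 0.0
time: 22.57
eef_pos: [496.9, -312.1, 199.7]
eef_rot: [-3.142, 0.0, -3.141]
contact_force: [-0.0, -0.6, 0.2]
finger_gap: 49.9
gripper_force: 0.0
grasp now [ 496.9 -312.1   44.7] yaw -3.141 -> slide m ['0.0004', '0.0011', '0.0017'] turn 0.001 q7 2.1 F [-0.  -0.6  0.2] gap 49.9 0.0 t 22.57
```

```bash
python3 -m pendant '[{"slide":[0,0.001,0.001],"turn":0,"jaw":0.0},{"slide":[0,0.001,0.001],"turn":0,"jaw":0.0},{"slide":[0,0.001,0.001],"turn":0,"jaw":0.0},{"slide":[0,0.001,0.001],"turn":0,"jaw":0.0},{"slide":[0,0.001,0.001],"turn":0,"jaw":0.0}]' 100
python3 -m pendant '[{"slide":[0,0,-0.01],"turn":0,"jaw":0.0},{"slide":[0,0,-0.03],"turn":0,"jaw":0.0},{"slide":[0,0,-0.05],"turn":0,"jaw":0.0},{"slide":[0,0,-0.06],"turn":0,"jaw":0.0},{"slide":[0,0,-0.06],"turn":0,"jaw":0.0}]'
python3 -c "
from h import *
D=np.array([614.8,65.4]);X=np.array([1,.0255]);Y=np.array([-.0255,1])
for dx in (-30,0,6,12): print(dx, D+X*(-18+dx-105)-170*Y)
p=D+X*(-18-30-105)-170*Y
go((p[0],p[1],60),.0255+np.pi/2)"
```

```text
time: 22.98
eef_pos: [497.0, -311.6, 199.6]
eef_rot: [-3.141, 0.002, -3.141]
contact_force: [-1.4, 1.2, 6.7]
finger_gap: 14.5
gripper_force: 97.8
time: 23.4
eef_pos: [497.4, -312.0, 261.2]
eef_rot: [-3.139, 0.005, 3.142]
contact_force: [0.1, -0.5, -0.3]
finger_gap: 14.1
gripper_force: 97.6
-30 [ 466.1 -108.5]
0 [ 496.1 -107.7]
6 [ 502.1 -107.6]
12 [ 508.1 -107.4]
grasp now [ 497.4 -312.   106.2] yaw 3.142 -> slide m ['0.0312', '0.2035', '0.0462'] turn -0.026 q7 2.1 F [ 0.1 -0.5 -0.3] gap 14.1 97.6 t 23.4
```

```bash
python3 -m pendant '[{"slide":[0.01,0.03,0],"turn":-0.01,"jaw":0.0},{"slide":[0.02,0.07,0],"turn":-0.02,"jaw":0.0},{"slide":[0.03,0.11,0],"turn":-0.026,"jaw":0.0},{"slide":[0.035,0.15,0.01],"turn":-0.026,"jaw":0.0},{"slide":[0.037,0.18,0.03],"turn":-0.026,"jaw":0.0}]'
python3 -m pendant '[{"slide":[0,0.01,0.01],"turn":0,"jaw":0.0},{"slide":[0,0.02,0.02],"turn":0,"jaw":0.0},{"slide":[0,0.023,0.03],"turn":0,"jaw":0.0},{"slide":[0,0.023,0.03],"turn":0,"jaw":0.0},{"slide":[0,0.023,0.03],"turn":0,"jaw":0.0}]'
python3 - <<'E'
from h import *
s=cap('side','s8');t=cap('top','t8')
a=cv2.resize(t['color'][150:230,270:335],(390,480),interpolation=cv2.INTER_CUBIC);b=cv2.resize(s['color'][180:260,190:255],(390,480),interpolation=cv2.INTER_CUBIC)
cv2.imwrite('pics/c8.png',np.hstack([a,b]))
go((466.1,-108.5,44.6),.0255+np.pi/2)
E
```

```text
time: 23.82
eef_pos: [458.8, -128.8, 229.0]
eef_rot: [3.141, 0.003, -3.114]
contact_force: [0.7, -0.5, -1.1]
finger_gap: 13.7
gripper_force: 97.7
time: 24.23
eef_pos: [458.6, -108.9, 197.5]
eef_rot: [-3.142, -0.002, -3.116]
contact_force: [-0.2, -0.3, 0.8]
finger_gap: 14.0
gripper_force: 97.7
grasp now [ 459.  -109.5   43.4] yaw -3.117 -> slide m ['-0.0071', '0.0008', '-0.0012'] turn -0.001 q7 1.76 F [-0.5  0.6 -0.3] gap 14.2 97.7 t 24.33
```

View pics/c8.png

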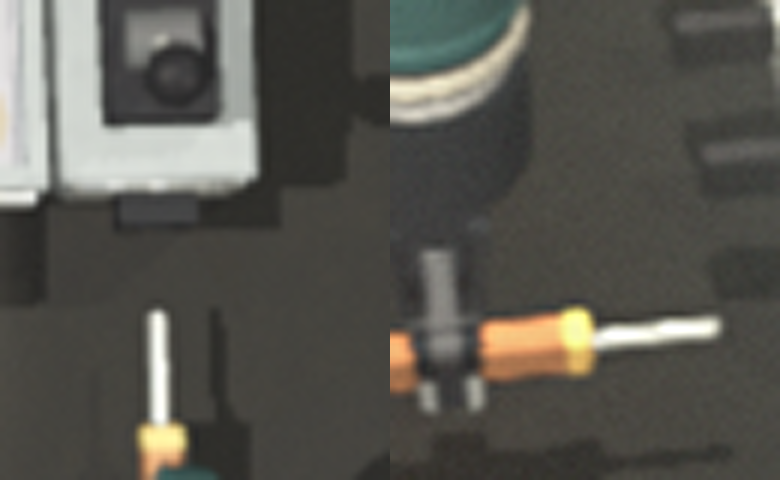

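The rod (crop column 157) is in line with the collar (columns 115–198). I will triangulate the tip to check its height.

Run:
```python
from h import *
c=cap("top");s=cap("side")
def tri(a,b):
    A=[]
    for cc,p in((c,a),(s,b)):
        T=np.array(cc["pose"]); d=plane(cc,p,0)[0]-T[:3,3]; d/=np.linalg.norm(d); P=np.eye(3)-np.outer(d,d); A.append((P,P@T[:3,3]))
    return np.linalg.solve(A[0][0]+A[1][0],A[0][1]+A[1][1])
t=lambda p:np.array(p,float)/6+[270,150]-.4
u=lambda p:np.array(p,float)/6+[190-65,180]-.4
print("tip",tri(t([157,312]),u([718,326])),"rod root",tri(t([159,424]),u([595,341])))
print("collar top-front ctr",plane(c,t([157,200]),59),"collar bottom front",plane(c,t([157,228]),25))
go((466.1,-108.5,44.6),.0255+np.pi/2)
```

```text
tip [ 564.5 -107.3   38.5] rod root [ 515.6 -108.1   37.3]
collar top-front ctr [[ 611.8 -105.3   59. ]] collar bottom front [[ 601.9 -109.    25. ]]
grasp now [ 459.1 -109.4   43.6] yaw -3.117 -> slide m ['-0.0070', '0.0007', '-0.0010'] turn -0.001 q7 1.76 F [ 0.3 -0.3 -0.5] gap 14.0 97.7 t 24.43
```

```bash
python3 -m pendant '[{"slide":[-0.008,0.001,-0.002],"turn":0,"jaw":0.0},{"slide":[-0.018,0.001,-0.002],"turn":0,"jaw":0.0},{"slide":[-0.028,0.001,-0.002],"turn":0,"jaw":0.0},{"slide":[-0.034,0.001,-0.002],"turn":0,"jaw":0.0},{"slide":[-0.034,0.001,-0.002],"turn":0,"jaw":0.0}]'
python3 -m pendant '[{"slide":[-0.003,0,0],"turn":0,"jaw":0.0},{"slide":[-0.006,0,0],"turn":0,"jaw":0.0},{"slide":[-0.008,0,0],"turn":0,"jaw":0.0},{"slide":[-0.008,0,0],"turn":0,"jaw":0.0}]'
python3 -m pendant '[{"slide":[-0.002,0,0],"turn":0,"jaw":0.0},{"slide":[-0.003,0,0],"turn":0,"jaw":0.0},{"slide":[-0.003,0,0],"turn":0,"jaw":0.0}]'
```

```text
time: 24.85
eef_pos: [494.9, -106.4, 200.4]
eef_rot: [-3.141, 0.003, -3.115]
contact_force: [0.4, 0.5, 0.5]
finger_gap: 14.2
gripper_force: 97.7
time: 25.18
eef_pos: [501.1, -106.3, 200.1]
eef_rot: [-3.142, 0.0, -3.115]
contact_force: [-0.1, -0.2, -0.6]
finger_gap: 13.9
gripper_force: 97.7
time: 25.43
eef_pos: [503.5, -106.3, 200.0]
eef_rot: [3.141, -0.001, -3.116]
contact_force: [-1.8, -0.3, -1.0]
finger_gap: 13.7
gripper_force: 97.7
```

Contact at 503 matches the button depth, not the rim at 496. Press in and hold.

```bash
python3 -m pendant '[{"slide":[-0.002,0,0],"turn":0,"jaw":0.0},{"slide":[-0.004,0,0],"turn":0,"jaw":0.0},{"slide":[-0.006,0,0],"turn":0,"jaw":0.0},{"slide":[-0.006,0,0],"turn":0,"jaw":0.0}]'
python3 -m pendant '[{"slide":[-0.001,0,0],"turn":0,"jaw":0.0},{"slide":[-0.002,0,0],"turn":0,"jaw":0.0},{"slide":[-0.002,0,0],"turn":0,"jaw":0.0}]'
```

```text
time: 25.77
eef_pos: [509.2, -106.1, 199.8]
eef_rot: [3.141, -0.003, -3.116]
contact_force: [-5.3, 0.1, 1.0]
finger_gap: 13.9
gripper_force: 97.8
time: 26.02
eef_pos: [510.0, -106.2, 199.4]
eef_rot: [3.141, -0.006, -3.116]
contact_force: [-8.8, -0.3, 2.4]
finger_gap: 14.3
gripper_force: 98.0
```

```bash
python3 -m pendant '[{"slide":[-0.001,0,0],"turn":0,"jaw":0.0},{"slide":[-0.001,0,0],"turn":0,"jaw":0.0},{"slide":[-0.001,0,0],"turn":0,"jaw":0.0},{"slide":[-0.001,0,0],"turn":0,"jaw":0.0},{"slide":[-0.001,0,0],"turn":0,"jaw":0.0}]'
python3 -m pendant '[{"slide":[0,0,0],"turn":0,"jaw":0.0},{"slide":[0,0,0],"turn":0,"jaw":0.0},{"slide":[0,0,0],"turn":0,"jaw":0.0},{"slide":[0,0,0],"turn":0,"jaw":0.0},{"slide":[0,0,0],"turn":0,"jaw":0.0}]'
python3 -m pendant '[{"slide":[0,0,0],"turn":0,"jaw":0.0},{"slide":[0,0,0],"turn":0,"jaw":0.0},{"slide":[0,0,0],"turn":0,"jaw":0.0},{"slide":[0,0,0],"turn":0,"jaw":0.0}]'
```

```text
time: 26.43
eef_pos: [510.3, -106.2, 199.3]
eef_rot: [3.141, -0.008, -3.116]
contact_force: [-10.5, -0.3, 4.0]
finger_gap: 14.3
gripper_force: 98.1
time: 26.85
eef_pos: [510.3, -106.2, 199.3]
eef_rot: [3.141, -0.008, -3.116]
contact_force: [-10.7, -0.5, 3.7]
finger_gap: 14.2
gripper_force: 98.1
time: 27.18
eef_pos: [510.3, -106.1, 199.3]
eef_rot: [3.141, -0.008, -3.116]
contact_force: [-10.0, -0.1, 4.0]
finger_gap: 14.1
gripper_force: 98.1
```

The button was held in for about 1.4 s. Withdraw straight and take the stylus back.

```bash
python3 -m pendant '[{"slide":[0.01,0,0],"turn":0,"jaw":0.0},{"slide":[0.025,0,0],"turn":0,"jaw":0.0},{"slide":[0.045,0,0],"turn":0,"jaw":0.0},{"slide":[0.055,0,-0.02],"turn":0,"jaw":0.0},{"slide":[0.055,0,-0.05],"turn":0,"jaw":0.0}]'
python3 -m pendant '[{"slide":[0,-0.03,-0.01],"turn":0.01,"jaw":0.0},{"slide":[-0.01,-0.07,-0.02],"turn":0.026,"jaw":0.0},{"slide":[-0.02,-0.11,-0.02],"turn":0.026,"jaw":0.0},{"slide":[-0.03,-0.15,-0.02],"turn":0.026,"jaw":0.0},{"slide":[-0.035,-0.18,-0.02],"turn":0.026,"jaw":0.0}]'
python3 -m pendant '[{"slide":[0,-0.01,0],"turn":0,"jaw":0.0},{"slide":[0,-0.02,0],"turn":0,"jaw":0.0},{"slide":[0,-0.02,0],"turn":0,"jaw":0.0},{"slide":[0,-0.02,0],"turn":0,"jaw":0.0}]'
python3 - <<'E'
from h import *
s=cap('side','s9');t=cap('top','t9')
a=cv2.resize(t['color'][170:250,345:410],(390,480),interpolation=cv2.INTER_CUBIC);b=cv2.resize(s['color'][250:350,180:290],(390,480),interpolation=cv2.INTER_CUBIC)
cv2.imwrite('pics/c9.png',np.hstack([a,b]))
go((497,-311.6,44.6),np.pi/2)
E
```

```text
time: 27.6
eef_pos: [455.1, -107.4, 248.5]
eef_rot: [3.14, -0.006, -3.116]
contact_force: [1.7, 0.0, -0.5]
finger_gap: 14.4
gripper_force: 97.7
time: 28.02
eef_pos: [498.8, -290.3, 271.5]
eef_rot: [-3.138, 0.005, 3.14]
contact_force: [0.8, -0.4, 0.1]
finger_gap: 14.5
gripper_force: 97.7
time: 28.35
eef_pos: [497.6, -305.6, 270.0]
eef_rot: [3.141, 0.0, -3.141]
contact_force: [-0.2, 0.5, -0.6]
finger_gap: 13.9
gripper_force: 97.8
grasp now [ 497.8 -304.6  115.1] yaw -3.139 -> slide m ['0.0009', '-0.0070', '0.0705'] turn 0.002 q7 2.09 F [ 0.4  1.2 -0.9] gap 14.2 97.8 t 28.45
```

View pics/c9.png

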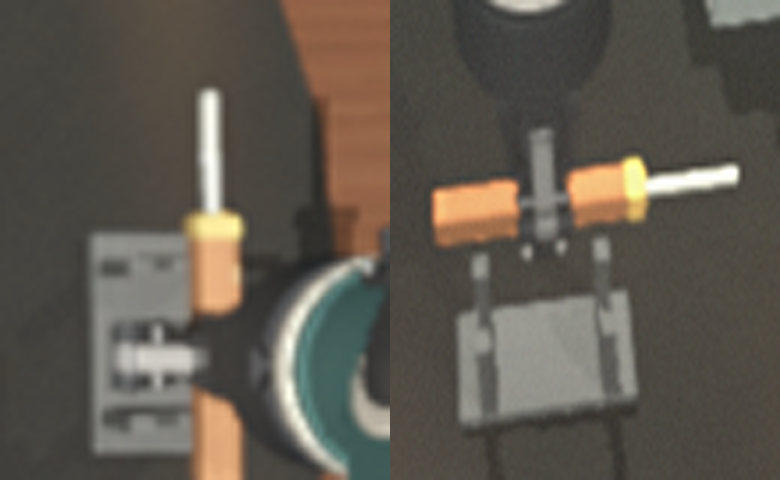

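The stylus is level above the rest, with posts either side of the pads. Lowering.

```bash
python3 -m pendant '[{"slide":[0.001,-0.007,0],"turn":0.002,"jaw":0.0},{"slide":[0.001,-0.007,0.02],"turn":0.002,"jaw":0.0},{"slide":[0.001,-0.007,0.035],"turn":0.002,"jaw":0.0},{"slide":[0.001,-0.007,0.035],"turn":0.002,"jaw":0.0},{"slide":[0.001,-0.007,0.035],"turn":0.002,"jaw":0.0}]'
python3 -c "
from h import *
go((497,-311.6,44.6),np.pi/2)"
```

```text
time: 28.87
eef_pos: [496.4, -312.9, 234.7]
eef_rot: [3.141, -0.001, 3.141]
contact_force: [-0.1, -0.1, 0.2]
finger_gap: 13.9
gripper_force: 97.8
grasp now [ 496.4 -312.9   79.7] yaw 3.141 -> slide m ['-0.0006', '0.0013', '0.0351'] turn -0.001 q7 2.11 F [-0.1 -0.1  0.2] gap 13.9 97.8 t 28.87
```

```bash
python3 -m pendant '[{"slide":[-0.0005,0.001,0.01],"turn":0,"jaw":0.0},{"slide":[-0.0005,0.001,0.02],"turn":0,"jaw":0.0},{"slide":[-0.0005,0.001,0.028],"turn":0,"jaw":0.0},{"slide":[-0.0005,0.001,0.034],"turn":0,"jaw":0.0},{"slide":[-0.0005,0.001,0.034],"turn":0,"jaw":0.0}]'
python3 -m pendant '[{"slide":[0,0,0.001],"turn":0,"jaw":0.0},{"slide":[0,0,0.001],"turn":0,"jaw":0.0}]'
```

```text
time: 29.28
eef_pos: [497.0, -312.4, 200.1]
eef_rot: [3.141, -0.001, 3.14]
contact_force: [0.6, -0.2, -0.0]
finger_gap: 14.0
gripper_force: 98.0
time: 29.45
eef_pos: [497.0, -312.5, 199.9]
eef_rot: [3.141, -0.0, 3.14]
contact_force: [0.2, -0.3, -0.4]
finger_gap: 14.2
gripper_force: 98.0
```

```bash
python3 -m pendant '[{"slide":[0,0,0.001],"turn":0,"jaw":0.0},{"slide":[0,0,0.001],"turn":0,"jaw":0.018},{"slide":[0,0,0.001],"turn":0,"jaw":0.024},{"slide":[0,0,0.001],"turn":0,"jaw":0.04},{"slide":[0,0,0.001],"turn":0,"jaw":0.045}]'
python3 -m pendant '[{"slide":[0,0,-0.01],"turn":0,"jaw":0.045},{"slide":[0,0,-0.03],"turn":0,"jaw":0.045},{"slide":[0,0,-0.06],"turn":0,"jaw":0.045},{"slide":[0,0,-0.1],"turn":0,"jaw":0.045},{"slide":[0,0.02,-0.13],"turn":0,"jaw":0.045}]'
python3 -m pendant '[{"slide":[0.01,0.04,0],"turn":-0.025,"jaw":0},{"slide":[0.02,0.08,0],"turn":-0.025,"jaw":0},{"slide":[0.02,0.12,0],"turn":-0.025,"jaw":0},{"slide":[0.02,0.15,0],"turn":-0.025,"jaw":0},{"slide":[0.02,0.18,0],"turn":-0.025,"jaw":0}]'
python3 - <<'E'
from h import *
s=cap('side','s10');t=cap('top','t10')
a=cv2.resize(t['color'][110:260,200:440],(480,300),interpolation=cv2.INTER_CUBIC);b=cv2.resize(s['color'][110:350,170:410],(300,300),interpolation=cv2.INTER_CUBIC)
cv2.imwrite('pics/c10.png',np.hstack([a,b]))
go((600,-104.5,143),.0255+np.pi/2)
E
```

```text
time: 29.87
eef_pos: [497.1, -312.5, 199.2]
eef_rot: [-3.141, 0.0, 3.14]
contact_force: [-0.3, 0.2, -1.3]
finger_gap: 44.7
gripper_force: 0.0
time: 30.28
eef_pos: [496.5, -296.1, 332.5]
eef_rot: [-3.138, 0.002, 3.134]
contact_force: [0.4, -0.8, 0.9]
finger_gap: 45.1
gripper_force: 0.0
time: 30.7
eef_pos: [476.9, -110.5, 330.3]
eef_rot: [-3.141, 0.001, -3.118]
contact_force: [0.3, 0.4, 0.4]
finger_gap: -0.2
gripper_force: 0.0
grasp now [ 477.5 -107.4  175.1] yaw -3.11 -> slide m ['-0.1225', '-0.0009', '0.0321'] turn 0.006 q7 1.75 F [-0.  -0.2 -0.5] gap -0.0 0.0 t 30.8
```

View pics/c10.png

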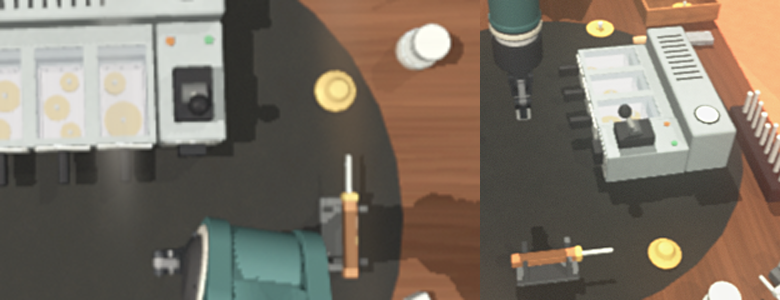

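The stylus is back in its notches, the lever is still off, and all three trays are in. Now pushing the ball with closed fingers.

```bash
python3 -m pendant '[{"slide":[-0.03,0.002,0.01],"turn":0.006,"jaw":0},{"slide":[-0.06,0.002,0.02],"turn":0.006,"jaw":0},{"slide":[-0.09,0.002,0.032],"turn":0.006,"jaw":0},{"slide":[-0.12,0.002,0.032],"turn":0.006,"jaw":0},{"slide":[-0.12,0.002,0.032],"turn":0.006,"jaw":0}]'
python3 -m pendant '[{"slide":[-0.01,0,0],"turn":0,"jaw":0},{"slide":[-0.02,0,0],"turn":0,"jaw":0},{"slide":[-0.03,0,0],"turn":0,"jaw":0},{"slide":[-0.04,0,0],"turn":0,"jaw":0},{"slide":[-0.05,0,0],"turn":0,"jaw":0}]'
python3 -m pendant '[{"slide":[-0.006,0,0],"turn":0,"jaw":0},{"slide":[-0.012,0,0],"turn":0,"jaw":0},{"slide":[-0.018,0,0],"turn":0,"jaw":0},{"slide":[-0.022,0,0],"turn":0,"jaw":0},{"slide":[-0.022,0,0],"turn":0,"jaw":0}]'
```

```text
time: 31.22
eef_pos: [601.6, -107.7, 297.1]
eef_rot: [-3.141, 0.004, -3.124]
contact_force: [0.3, 0.0, 0.6]
finger_gap: 0.4
gripper_force: 0.0
time: 31.63
eef_pos: [646.8, -107.7, 297.8]
eef_rot: [-3.141, -0.002, -3.125]
contact_force: [-2.6, 0.5, 2.1]
finger_gap: 0.1
gripper_force: 1.1
time: 32.05
eef_pos: [669.9, -106.6, 297.2]
eef_rot: [-3.141, 0.001, -3.125]
contact_force: [0.1, -0.0, 0.8]
finger_gap: -0.3
gripper_force: 0.0
```

```bash
python3 -m pendant '[{"slide":[-0.004,0,0],"turn":0,"jaw":0},{"slide":[-0.008,0,0],"turn":0,"jaw":0},{"slide":[-0.01,0,0],"turn":0,"jaw":0},{"slide":[-0.01,0,0],"turn":0,"jaw":0}]'
python3 -m pendant '[{"slide":[-0.002,0,0],"turn":0,"jaw":0},{"slide":[-0.004,0,0],"turn":0,"jaw":0},{"slide":[-0.004,0,0],"turn":0,"jaw":0}]'
```

```text
time: 32.38
eef_pos: [679.6, -106.3, 296.9]
eef_rot: [3.142, -0.0, -3.124]
contact_force: [-1.0, 0.7, -0.3]
finger_gap: 0.1
gripper_force: 0.2
time: 32.63
eef_pos: [681.5, -106.3, 296.8]
eef_rot: [3.141, -0.008, -3.125]
contact_force: [-11.0, -0.2, 5.2]
finger_gap: -0.2
gripper_force: 5.4
```

Run:
```python
from h import *
s=cap('side','s11')
b=cv2.resize(s['color'][130:260,230:360],(520,520),interpolation=cv2.INTER_CUBIC)
cv2.imwrite('pics/c11.png',b)
```

```text
(no output)
```

View pics/c11.png

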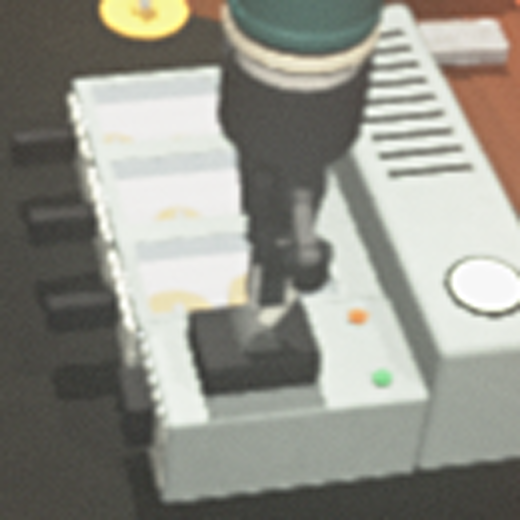

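The lever leans away, with the ball at crop (310,265), and it met its stop at the predicted place with 11 N. I have now viewed 15 pictures, one over the limit of 14, so I will make the last check numerically. Backing away first.

```bash
python3 -m pendant '[{"slide":[0.01,0,0],"turn":0,"jaw":0},{"slide":[0.03,0,-0.01],"turn":0,"jaw":0},{"slide":[0.06,0,-0.04],"turn":0,"jaw":0},{"slide":[0.1,0,-0.07],"turn":0,"jaw":0},{"slide":[0.14,0,-0.1],"turn":0,"jaw":0}]'
python3 -m pendant '[{"slide":[0.04,0,-0.01],"turn":0,"jaw":0},{"slide":[0.08,0,-0.02],"turn":0,"jaw":0},{"slide":[0.1,0,-0.02],"turn":0,"jaw":0},{"slide":[0.1,0,-0.02],"turn":0,"jaw":0},{"slide":[0.1,0,-0.02],"turn":0,"jaw":0}]'
python3 - <<'E'
from h import *
t=cap('top'); g=t["color"]; hsv=cv2.cvtColor(g,cv2.COLOR_BGR2HSV)
# lever ball: dark blob above the pod
m=(hsv[...,2]<60).astype(np.uint8); b=pix(t,[[703,-104,140],[657,-104,141]]).round(0); print("ball on/off pix",b)
for p in b.astype(int): print(hsv[p[1]-2:p[1]+3,p[0]-2:p[0]+3,2].mean())
# bright plates in front of the face at each bay: last bright row and its x at z=40
for y in (148,66,-16):
    x=[];
    for dy in (-25,-15,15,25):
        u=pix(t,[612,y+dy,40])[0]; col=hsv[int(u[1])-8:int(u[1])+12,int(round(u[0])),2].astype(int); r=int(u[1])-8+np.argmin(np.diff(col)); x.append(plane(t,[u[0],r+.5],40)[0,0])
    print("plate front x",y,np.array(x))
# change in the stylus / rosette / wheel areas against older pictures
for n,o,(a,b_,c,d) in (("stylus","t7",(186,245,362,385)),("rosette","top0",(145,168,355,380)),("wheel","top0",(143,172,117,146))):
    q=cv2.imread(f"pics/{o}.png")[a:b_,c:d].astype(float); sh,_=cv2.phaseCorrelate(cv2.cvtColor(q.astype(np.uint8),6).astype(float),cv2.cvtColor(g[a:b_,c:d],6).astype(float)); print(n,"shift px",np.array(sh),"mean diff",np.abs(q-g[a:b_,c:d]).mean())
go((500,-100,300),.0255+np.pi/2)
E
```

```text
time: 33.1
eef_pos: [556.4, -108.2, 387.6]
eef_rot: [3.142, 0.001, -3.124]
contact_force: [0.8, -0.0, 0.8]
finger_gap: -0.1
gripper_force: 0.0
time: 33.52
eef_pos: [457.0, -110.2, 407.9]
eef_rot: [-3.141, 0.003, -3.125]
contact_force: [0.2, -0.1, 0.3]
finger_gap: -0.3
gripper_force: 0.0
ball on/off pix [[299. 142.]
 [299. 161.]]
63.32
88.4
plate front x 148 [606.7 606.7 606.7 604.1]
plate front x 66 [609.3 609.3 609.3 606.7]
plate front x -16 [611.9 611.9 611.9 611.9]
stylus shift px [ 1.7 -0.5] mean diff 20.363301400147385
rosette shift px [ 0.5 -0. ] mean diff 1.0672463768115943
wheel shift px [-0. -0.] mean diff 0.8267934998018233
grasp now [ 457.9 -110.1  252.6] yaw -3.125 -> slide m ['-0.0423', '0.0094', '-0.0474'] turn -0.008 q7 1.75 F [-0.3 -0.3 -0.6] gap 0.1 0.0 t 33.57
```

```bash
python3 -c "
from rig import arm
print(arm.finish_job())"
```

```text
the job is handed in; nothing more can be done
None
```

I've handed the job in: all three cassettes are home against the dryer's face, the reset button was held in for about 1.4 s, the lever is on and the stylus is back in its rest; I have no verdict, the left cassette bumped the dryer's side once on the way in (about 36 N, freed), the final stylus check was inconclusive (last seen in its notches before the lever was thrown), and I viewed 15 pictures against the limit of 14.

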